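# Lock a spatula into the instrument tray

### The arm

A 7-joint arm with a two-finger parallel gripper is mounted at the origin on the work surface. World frame = base frame: x ahead of the robot, y to its left, z up, the work surface at z = 0. Lengths are in m, angles in rad, forces in N, time in s.
With the tool pointing down it reaches from about 0.4 to 0.85 m from the base axis. Payload 10.4 kg.
Tool frame: the origin (TCP) lies at the very end of the fingers, on their centre line; the grasp point (between the pads) lies 19 mm behind it; z points along the fingers, x is the direction in which the jaws open and shut, and the axes are right-handed (so a half turn about z gives the same grasp; the last joint's range is limited). The gripper opens to 87 mm and grips with 3 to 60 N. Pads are 19 mm wide; open, the fingers measure 117 mm over their backs; the gripper's body (75 mm by 190 mm) begins 51 mm behind the grasp point.
Start: joints at [-1.297, 0.332, -0.065, 1.46, 0.022, 1.35, -0.088], TCP at [0.183, 0.598, 0.185] pointing down, gripper open.
Joint ranges: [-2.6, 2.6], [-0.5, 2.12], [-1.47, 1.34], [0.16, 2.42], [-1.27, 4.41], [0.06, 2.06], [-2.6, 2.6]. Speed limits (rad/s): [2.22, 2.22, 2.79, 2.79, 3.14, 3.14, 3.14].

### API

Orientations are given as a unit quaternion [x, y, z, w].
In Python, from bench import r gives the robot as it stands. The module is installed in compiled form; this text tells all that it offers.
- The arm moves only by the tool carry_out, never from a script. Its argument "commands" is a list that holds one entry, the list of rows, each a list of 7 numbers: the closure in counts, from 0 (fully open) to 255 (shut), then the shift along the tool's x, y, z in units of 25 mm (1.0 is 25 mm), then the turn, a rotation vector about the tool's x, y, z in units of 5 degrees (1.0 is 5 degrees). A call has 1 to 12 rows; each row is the pose to reach, as a shift and turn from the pose measured when the call began, along the tool's axes at that moment; what a row does not reach only later rows make up. A row lasts 1/8 s, in which the tool goes at most 62.5 mm and 10.7 degrees, less where a joint would pass 70% of its speed; a pose out of reach is approached as far as the arm can. A call with a gripper value outside its range is refused whole. The fingers move at their own pace and stop on an object; "grip_force" is the grip in N (left out, the last holds). Time passes only in rows, so rows that repeat a pose let the fingers close. It gives the time, the measured TCP pose, the force and the opening at its end, in the units of the state.
- r.read_state(): the state, without advancing time (a new reading comes with each control period).
- r.camera(name): name is "side" or "top"; returns the picture (480x640x3 uint8, blue, green, red); there is no depth.
- r.camera_info(name): a dict with "fx", "fy", "cx", "cy" (pixels), "origin" and "rotation" of the camera in the world. Camera axes: x right, y down, z forward; pixel columns grow to the right and rows downward; lengths in m; the calibration is good to about 2 mm. A picture is of the moment at which its call begins. camera_info takes no time and is no camera call.
- r.close_job(): hands the job in, once; it reports no verdict.
The state is a dict: "time": time; "joint_positions": joint angles; "joint_vel": joint speeds; "joint_torque": joint torques, N m; "ee_pos": TCP position; "eef_rot": TCP orientation; "ft_force": force on the tool from outside, world axes, zero at the start; "torque": the same for the moment, N m; "width": finger opening in m.
Only numpy, scipy, OpenCV 4.12 (cv2) and the standard library are available. Lean on these libraries where they do the work, as an engineer would, in place of code of your own. Each camera call takes 0.05 s, during which the arm holds its last target.

### The job

Lay the wooden-handled spatula flat in the empty compartment of the white instrument tray, blade in the wide end, and let go of it. Then take the steel retainer bar off its cradle, set its lugs through the slot of the spring socket in the middle of the tray, push it fully home and turn it a quarter turn clockwise (seen from above), so that the bar lies across both tools. Finish while still gripping the retainer and holding it pressed fully down in that turned position, and leave the scraper and the other things where they are.

Things in the scene. Friction and masses are not known exactly. Their poses are not given: they have to be found in the camera images.
- spatula_grip (a point): Point to grip the spatula, near its balance, half-way up its handle (7 mm above its underside). +x along it to the blade tip, z up. 190 mm long, about 0.07 kg: wooden handle 100 x 16 mm, 14 mm high (x = -81 to +19 mm of this point), then a flat steel blade 90 x 28 mm, 3 mm thick, level with the handle's underside. Starts flat on the bench.
- spatula_tip (a point): End of the spatula's blade, 109 mm along +x from spatula_grip, half-way up the blade.
- compartment (a point): On the floor of the tray's empty compartment, 16 mm above the bench: the laid spatula's grip point comes 7 mm above this point. +x along it to its wide end, z up. Inside it is 212 mm long (x = -92 to +120 mm); walls 12 mm high; handle end 26 mm wide, blade end 40 mm. No side walls from x = -41 to +44 mm, for fingers; the socket block begins 34 mm to -y.
- tray: White instrument tray, fixed, 220 mm (x) by 180 mm (y), 16 mm slab; origin under its centre on the bench. x along both compartments to their wide ends, y across. The spatula's compartment is 62 mm to +y of the middle; the one 62 mm to -y holds the scraper. The spring socket, a 56 mm square block with aluminium top, stands in the middle, 36 mm high.
- socket (a point): Centre of the slot in the socket's top face, 36 mm above the bench; x along the slot (as the tray's x), z up. Slot 45 mm long (x), 15 mm wide, through a 6 mm lip with slightly chamfered edges; below the lip the lugs can turn. Stops let them turn only clockwise seen from above, and only a quarter turn (90 degrees, some 5 degrees play).
- plunger (a joint): Spring plunger under the slot, m: 0 at rest (its top 6 mm below the socket's top face), grows as the retainer pushes it down. The lugs clear the lip and can turn from 0.006; fully home it reads 0.010, the bar resting on the socket's top. Let go after the turn, it springs back to about 0.006. Spring force 2 N at rest, 6 N at 0.006, 9 N at 0.010.
- retainer_grip (a point): Middle of the retainer's grip fin, on its stem's axis, 26 mm above the bar's underside; fully home it is 26 mm above the socket point. Steel, about 0.14 kg. Bar 150 (x) x 16 x 8 mm; upright fin 40 (x) x 16 mm, top 42 mm above the bar's underside; below, a 12 mm stem and cross lugs 40 (x) x 11 x 6 mm, their bottom 16 mm below the bar. Half a turn about z is the same.
- cradle: Low wooden cradle, fixed, 150 x 36 mm, x along it; origin under its centre. It carries the ends of the retainer's bar 24 mm above the bench (grip point at 50 mm), between cheeks 6 mm higher; the middle 86 mm is open, so that fingers can go down beside the fin. The retainer lifts straight up.
- scraper: Black-handled narrow scraper, 190 mm long, 14 mm wide, 12 mm high, lying in the tray's other compartment; origin near its middle at its underside, x along it to the blade. Leave it.
- jar: Amber glass jar, 48 mm thick, 70 mm high; origin at the centre of its underside. Leave it.
- cup: White cup, 68 mm wide, 70 mm high; origin at the centre of its underside. Leave it.
- weight: Dark steel bench weight, 50 x 35 x 30 mm; origin at the centre of its underside. Leave it.
Things that resemble listed ones, but are neither listed nor needed, are in the scene too. What is shaped like the part that bears retainer_grip but black is not meant. What is meant by the part that bears spatula_grip is not red, and is the larger of those in its own colour.

How it is judged:
On the way, in this order (a step that is already met when the one before it is completed fails the run):
1. the spatula lies flat in the empty compartment, blade in the wide end, let go (x of spatula_grip in the frame of compartment between -0.014 and 0.014 m and y of spatula_grip in the frame of compartment between -0.01 and 0.01 m and z of spatula_grip in the frame of compartment between 0.002 and 0.0105 m and x of spatula_tip in the frame of compartment between 0.09 and 0.13 m and y of spatula_tip in the frame of compartment between -0.014 and 0.014 m and z of spatula_tip in the frame of compartment between -0.002 and 0.006 m and contact force between the fingers and spatula below 0.1 N), for 0.2 s.
2. the retainer is pushed fully home in the socket and turned a quarter turn (value of joint plunger above 0.0083 m and horizontal distance between retainer_grip and socket below 0.005 m and angle between the x axis of retainer_grip and the y axis of socket, either way round below 0.2 rad and angle between retainer_grip's own z axis and vertical below 0.09 rad), for 0.2 s.
At the end, for the whole second after the job is handed in: Spatula flat in its compartment (14 mm along, 10 mm across), blade in the wide end, untouched; retainer upright on the socket axis (5 mm, 0.09 rad), its bar across the tray within 0.2 rad, plunger still pressed over 8.3 mm (home is 10), fingers gripping it (over 2 N), all through the last second (all of step 1 and all of step 2 and contact force between the fingers and retainer above 2 N); the arm keeps its last pose, push and grip.
It fails at once if the scraper, jar, cup or weight is disturbed (moved more than 20 mm) (distance of any of scraper, jar, cup, weight from where it was at the start of the episode above 0.02 m).
It also fails if it takes over 58 s, if anything falls off the work surface, if the arm or the gripper's body presses on something with over 40 N, if the wrist force passes 120 N, or if a joint passes its speed limit or range.

## Working session

There is one attempt and no reset: what is moved stays moved. The work goes in short steps, Python scripts to look and compute and a tool call to move; the robot and the scene stay as the last step left them, time stands still between calls to the robot, and variables do not carry over. Pictures are saved under pics/ and viewed, and the job is handed in when it is done.

Besides the shell and the picture viewer there is one more tool, called after "Request:" as name(argument=value, ...), one argument or row to a line, values as JSON. carry_out: Moves the arm, as the interface text tells. Its arguments: {"type":"object","properties":{"commands":{"type":"array"},"grip_force":{"type":"number"}},"required":["commands"]}

```bash
mkdir -p pics
python3 - <<'E'
from bench import r
import cv2
for n in("top","side"):
    cv2.imwrite(f"pics/{n}0.png",r.camera(n)); print(n,r.camera_info(n))
print(r.read_state())
E
```

```text
top {'fx': 491.2333851062856, 'fy': 491.2333851062856, 'cx': 323.2132694987244, 'cy': 240.26814616268322, 'origin': array([0.33303824, 0.00207729, 1.21615003]), 'rotation': array([-0.69539309,  0.71252056, -0.05451368,  0.07596813])}
side {'fx': 470.10097025041875, 'fy': 470.10097025041875, 'cx': 309.22495352477983, 'cy': 239.63694598317792, 'origin': array([ 0.32530913, -0.56430898,  0.81617422]), 'rotation': array([ 0.92565177, -0.16003148,  0.06883791, -0.33588698])}
{'time': 0.1, 'joint_positions': array([-1.29661856,  0.33278045, -0.0646902 ,  1.46085787,  0.02164162,
        1.34990766, -0.08852921]), 'joint_vel': array([ 0.00124422, -0.00237222, -0.00089115,  0.00018993,  0.00226943,
       -0.00029237,  0.00018394]), 'joint_torque': array([ 1.51420030e-03, -6.24535775e+01,  2.47191824e-02, -3.90731370e+01,
       -6.14559115e-02,  3.63139878e-02,  6.09622953e-05]), 'ee_pos': array([0.18268632, 0.59729159, 0.18445089]), 'eef_rot': array([ 8.03881059e-01,  5.94789750e-01, -4.73385794e-04,  4.13442833e-04]), 'ft_force': array([0.17165584, 0.21189636, 0.21686104]), 'torque': array([-0.00855202,  0.00839429, -0.00588676]), 'width': 0.08738606314601029}
```

View pics/top0.png

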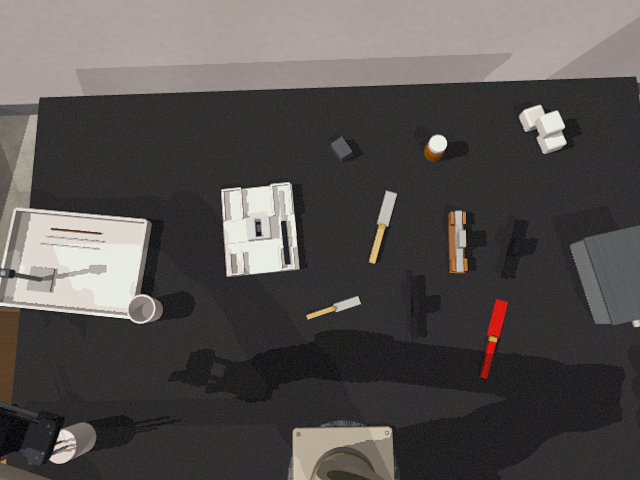

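View pics/side0.png

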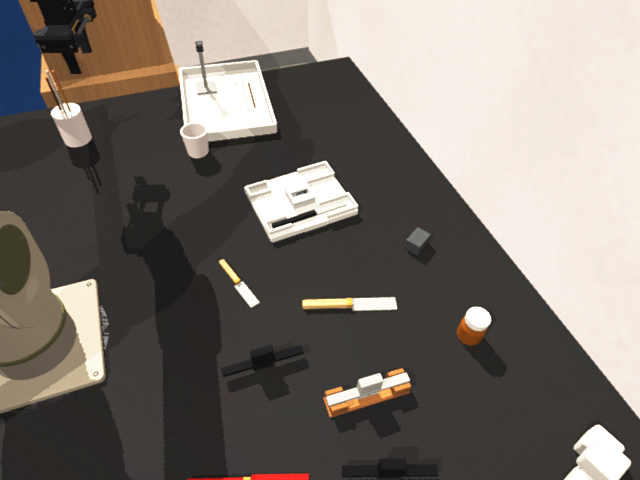

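Candidates in the top view:
- **Spatulas:** large wooden (383,228), small wooden (334,308), red (494,338).
- **Retainers:** steel on the cradle (458,242), black at (417,303) and (515,248).

I choose the large wooden spatula and the steel retainer, and will check both in close crops.

```bash
cat > h.py <<'E'
import numpy as np, cv2
from scipy.spatial.transform import Rotation as R
from bench import r
def ray(n,u,v):
    c=r.camera_info(n); q=R.from_quat(c["rotation"])
    d=q.apply([(u-c["cx"])/c["fx"],(v-c["cy"])/c["fy"],1.]); return np.array(c["origin"]),d
def pl(n,u,v,z):
    o,d=ray(n,u,v); return o+d*(z-o[2])/d[2]
def proj(n,p):
    c=r.camera_info(n); q=R.from_quat(c["rotation"]).inv().apply(np.array(p)-c["origin"])
    return np.array([c["fx"]*q[0]/q[2]+c["cx"],c["fy"]*q[1]/q[2]+c["cy"]])
def crop(src,out,x0,y0,w,h,s):
    i=cv2.imread(src)[y0:y0+h,x0:x0+w]; cv2.imwrite(out,cv2.resize(i,None,fx=s,fy=s,interpolation=cv2.INTER_CUBIC))
E
python3 - <<'E'
from h import *
crop("pics/top0.png","pics/c1.png",210,170,100,120,5)
crop("pics/top0.png","pics/c2.png",350,180,150,110,5)
crop("pics/side0.png","pics/c3.png",230,150,160,110,5)
crop("pics/side0.png","pics/c4.png",290,280,140,140,4)
for nm,u,v,z in [("tray",260,228,.016),("spat",383,228,.0),("ret",458,242,.04),("jar",436,150,0.03)]: print(nm,pl("top",u,v,z))
E
```

```text
tray [0.59353606 0.19420371 0.016     ]
spat [ 0.58821487 -0.11474219  0.        ]
ret [ 0.54022899 -0.28970289  0.04      ]
jar [ 0.7792763  -0.25393955  0.03      ]
```

View pics/c1.png

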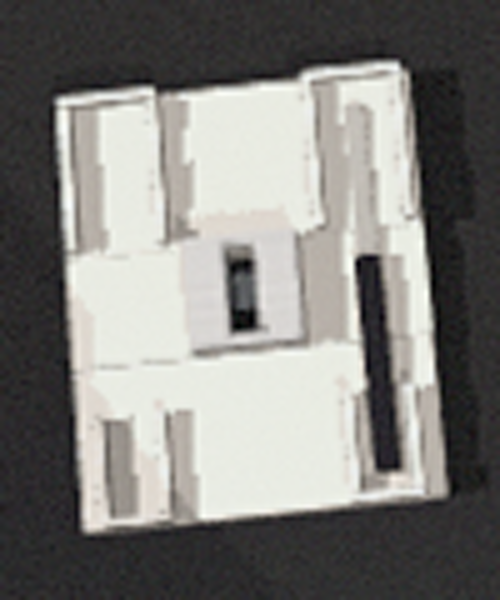

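View pics/c2.png

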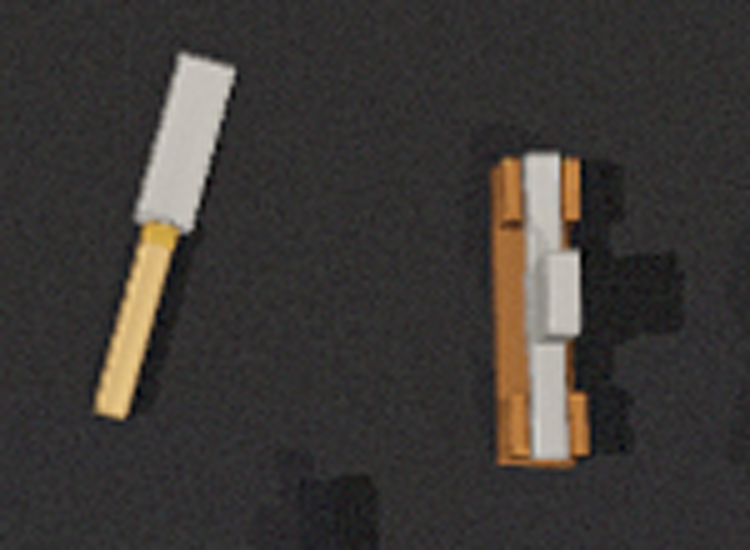

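View pics/c3.png

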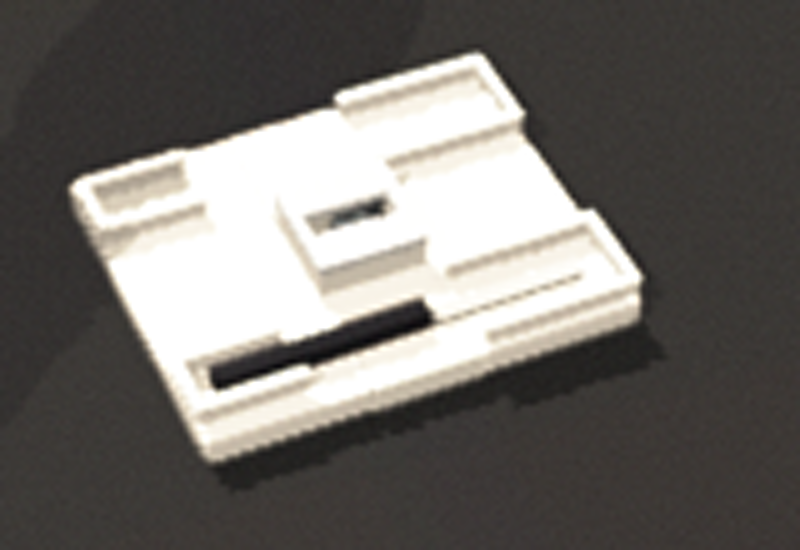

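View pics/c4.png

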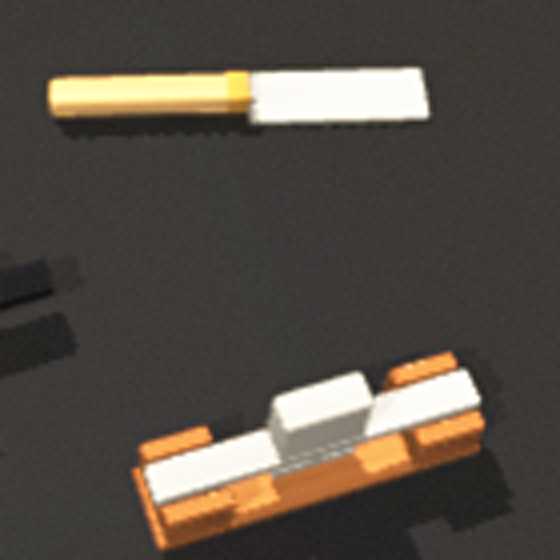

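The crops confirm the choices: the spatula at (383,228) is the larger wooden one, and the steel retainer is on the cradle at (458,242). The empty compartment is on the left of the tray, with its wide end up (world +x). Next I'll measure precisely.

Run:
```python
from h import *
for n,a in (("top",(240,205,40,45)),("side",(270,170,60,45))):
    crop(f"pics/{n}0.png",f"pics/s_{n}.png",*a,13)
t=cv2.imread("pics/top0.png"); s=cv2.imread("pics/side0.png")
def obj(im,roi,f):
    m=np.zeros(im.shape[:2],np.uint8); x,y,w,h=roi; b=im[y:y+h,x:x+w].astype(int)
    m[y:y+h,x:x+w]=f(b)*255
    c=max(cv2.findContours(m,0,1)[0],key=cv2.contourArea); return cv2.minAreaRect(c)
bright=lambda b:b.max(2)>110
wood=lambda b:(b[...,2]-b[...,0]>50)
steel=lambda b:(b.max(2)>110)&(b[...,2]-b[...,0]<40)
for n,im,roi in (("top",t,(360,182,45,88)),("side",s,(295,290,110,28))):
    for k,f in (("all",bright),("wood",wood),("steel",steel)):
        rc=obj(im,roi,f); bx=cv2.boxPoints(rc); print(n,k,[np.round(x,2) for x in rc[:2]])
        z={"all":.0015,"wood":.01,"steel":.002}[k]
        # end midpoints
        e=sorted([(np.linalg.norm(bx[i]-bx[(i+1)%4]),i) for i in range(4)])
        for _,i in e[:2]:
            m=(bx[i]+bx[(i+1)%4])/2; print("   end",m,pl(n,*m,z))
```

```text
top all [array([381.32, 227.18]), array([11.93, 74.02])]
   end [391.05386 191.46924] [ 0.68253276 -0.13922613  0.0015    ]
   end [371.57693 262.8846 ] [ 0.50009878 -0.08243339  0.0015    ]
top wood [array([376.5, 243.5]), array([ 7.28, 39.97])]
   end [381.99057 224.28302] [ 0.59569325 -0.11167792  0.01      ]
   end [371.00943 262.71698] [ 0.49938318 -0.08046087  0.01      ]
top steel [array([386.47, 208.27]), array([11.93, 34.82])]
   end [391.05386 191.46924] [ 0.68238889 -0.13916796  0.002     ]
   end [381.8923  225.06155] [ 0.59543594 -0.11209897  0.002     ]
side all [array([349.5, 303.5]), array([13., 95.])]
   end [397.  303.5] [ 0.68661196 -0.14421195  0.0015    ]
   end [302.  303.5] [ 0.50354245 -0.08006417  0.0015    ]
side wood [array([327.02, 302.92]), array([10.16, 50.33])]
   end [352.16113 301.8683 ] [ 0.59866415 -0.11499938  0.01      ]
   end [301.8734  303.96362] [ 0.50107854 -0.08606287  0.01      ]
side steel [array([374.5, 303.5]), array([13., 45.])]
   end [397.  303.5] [ 0.68639021 -0.14446979  0.002     ]
   end [352.  303.5] [ 0.59951025 -0.11402694  0.002     ]
```

View pics/s_top.png

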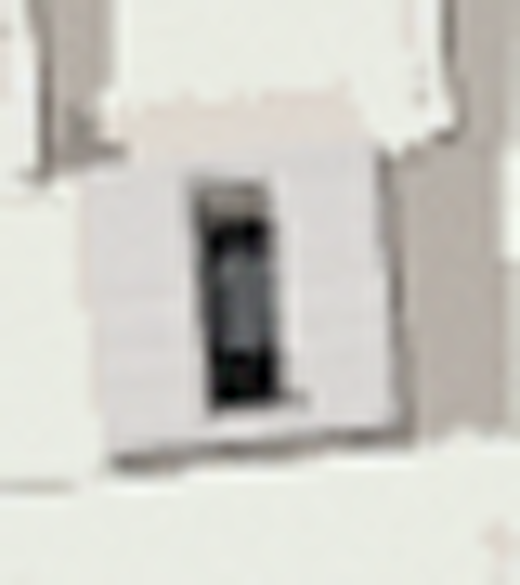

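View pics/s_side.png

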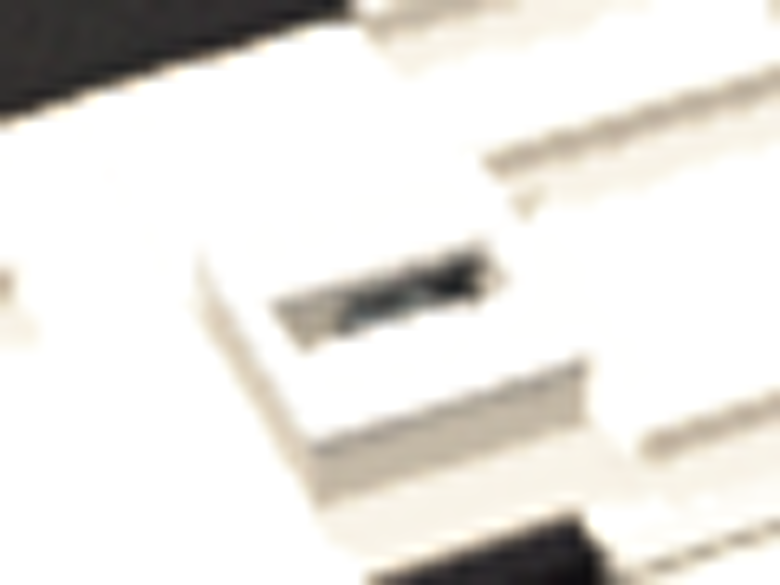

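```bash
cat > m.py <<'E'
from h import *
def cc(n,x0,y0,s,pts,z): return np.array([pl(n,(u+.5)/s-.5+x0,(v+.5)/s-.5+y0,z)[:2] for u,v in pts])
E
python3 - <<'E'
from m import *
np.set_printoptions(precision=4,suppress=True)
a=cc("top",240,205,13,[(85,172),(378,150),(405,428),(108,455)],.036); print("block",a,a.mean(0))
b=cc("top",240,205,13,[(190,180),(268,178),(278,405),(207,412)],.036); print("slot",b,b.mean(0))
for q in(a,b): 
    for i,j in((3,0),(2,1),):d=q[j]-q[i];print(np.linalg.norm(d),np.degrees(np.arctan2(d[1],d[0])))
    d=q[0]-q[1];print(np.linalg.norm(d),np.degrees(np.arctan2(-d[0],d[1])))
c=cc("side",270,170,13,[(270,303),(483,240),(508,278),(303,350)],.036); print("slot side",c,c.mean(0))
d=cc("side",270,170,13,[(197,250),(313,440),(585,365)],.036); print("block side",d,(d[0]+d[2])/2)
# tray slab edges top view: bottom corners of crop c1
e=cc("top",210,170,5,[(57,98),(405,62),(447,497),(82,532)],.028);print("wall outer",e,e.mean(0))
for i,j in((3,0),(2,1)):
    d=e[j]-e[i];print(np.linalg.norm(d),np.degrees(np.arctan2(d[1],d[0])))
g=cc("top",350,180,5,[(524,155),(560,153),(570,457),(533,460)],.032);print("bar",g,g.mean(0))
d=(g[0]+g[1]-g[2]-g[3])/2;print(np.linalg.norm(d),np.degrees(np.arctan2(d[1],d[0])))
g=cc("top",350,180,5,[(547,253),(580,251),(580,336),(550,340)],.066);print("fin",g,g.mean(0))
g=cc("side",290,280,4,[(146,470),(465,370),(478,402),(155,500)],.032);print("bar side",g,g.mean(0))
d=(g[1]+g[2]-g[0]-g[3])/2;print(np.linalg.norm(d),np.degrees(np.arctan2(d[1],d[0])))
g=cc("side",290,280,4,[(272,400),(360,373),(372,395),(287,427)],.066);print("fin side",g,g.mean(0))
E
```

```text
block [[0.6161 0.2257]
 [0.6188 0.1696]
 [0.5647 0.1646]
 [0.561  0.2209]] [0.5902 0.1952]
slot [[0.614  0.2056]
 [0.6139 0.1907]
 [0.5698 0.1887]
 [0.5688 0.2022]] [0.5916 0.1968]
0.0552767839069401 4.973216096670852
0.054339157427181525 5.359160580293697
0.05616073997796313 2.7344539676123896
0.04528421141477053 4.3557518365070775
0.0441817676193848 2.59841285307053
0.014928623979249907 -0.15515791030504067
slot side [[0.5722 0.198 ]
 [0.6145 0.201 ]
 [0.6154 0.1901]
 [0.574  0.1846]] [0.594  0.1935]
block side [[0.564  0.2155]
 [0.5684 0.1625]
 [0.6209 0.1645]] [0.5924 0.19  ]
wall outer [[0.694  0.2916]
 [0.7074 0.115 ]
 [0.486  0.0965]
 [0.4733 0.2755]] [0.5902 0.1946]
0.2212969363890277 4.166304447971079
0.22220499252446801 4.781767219336552
bar [[ 0.6203 -0.2885]
 [ 0.6208 -0.3061]
 [ 0.4706 -0.3   ]
 [ 0.4695 -0.2822]] [ 0.5453 -0.2942]
0.15058640682102553 -2.3586078539184134
fin [[ 0.564  -0.2876]
 [ 0.5645 -0.3032]
 [ 0.5237 -0.3002]
 [ 0.5222 -0.286 ]] [ 0.5436 -0.2943]
bar side [[ 0.4733 -0.288 ]
 [ 0.6229 -0.2934]
 [ 0.6214 -0.3085]
 [ 0.4722 -0.3013]] [ 0.5475 -0.2978]
0.14951430775390423 -2.398610340160151
fin side [[ 0.5274 -0.2899]
 [ 0.5674 -0.2914]
 [ 0.5679 -0.3019]
 [ 0.5286 -0.3027]] [ 0.5478 -0.2965]
```

```bash
cat > plan.py <<'E'
from h import *
np.set_printoptions(precision=4,suppress=True)
def plan(p,yaw):
    "target TCP p, tool x at yaw deg, pointing down -> shift units, turn units"
    s=r.read_state(); q=R.from_quat(s["eef_rot"]); 
    y=np.radians(yaw); x=np.array([np.cos(y),np.sin(y),0]); z=np.array([0,0,-1.]); T=R.from_matrix(np.c_[x,np.cross(z,x),z])
    X=q.apply([1,0,0]); print("now",s["time"],s["ee_pos"],"yaw",np.degrees(np.arctan2(X[1],X[0])),"z",q.apply([0,0,1]),"w",s["width"],"F",s["ft_force"],"T",s["torque"])
    print("units shift",q.inv().apply(np.array(p)-s["ee_pos"])/.025,"turn",np.degrees((q.inv()*T).as_rotvec())/5)
E
python3 -c "
from plan import *
plan((.579,-.107,.12),72.2)"
```

```text
now 0.1 [0.1827 0.5973 0.1845] yaw 72.99530377409445 z [-0.0003 -0.0012 -1.    ] w 0.08738606314601029 F [0.1717 0.2119 0.2169] T [-0.0086  0.0084 -0.0059]
units shift [-22.3007  23.398    2.6084] turn [0.0013 0.0143 0.1591]
```

Request:
carry_out(
  commands=[
    [[0, -4, 4.5, 0, 0, 0, 0], [0, -8, 9, 0.5, 0, 0, 0], [0, -12, 13, 1, 0, 0, 0], [0, -16, 17, 1.5, 0, 0, 0.1], [0, -20, 21, 2, 0, 0, 0.15], [0, -22.3, 23.4, 2.6, 0, 0, 0.15], [0, -22.3, 23.4, 2.6, 0, 0, 0.15], [0, -22.3, 23.4, 2.6, 0, 0, 0.15], [0, -22.3, 23.4, 2.6, 0, 0, 0.15], [0, -22.3, 23.4, 2.6, 0, 0, 0.15], [0, -22.3, 23.4, 2.6, 0, 0, 0.15], [0, -22.3, 23.4, 2.6, 0, 0, 0.15]],
  ],
  grip_force=20,
)

```text
time: 1.6
ee_pos: [0.5502, -0.0551, 0.1258]
eef_rot: [0.808, 0.59, -0.0, 0.0]
ft_force: [0.6, 1.9, 0.7]
width: 0.0873
```

```bash
python3 -c "
from plan import *
plan((.579,-.107,.05),72.2)"
```

```text
now 1.6 [ 0.5502 -0.0551  0.1258] yaw 72.28127158325654 z [-0.    -0.001 -1.   ] w 0.08728709053059576 F [0.5718 1.8509 0.7139] T [ 0.0798 -0.0765 -0.06  ]
units shift [-1.625   1.7301  3.0358] turn [0.0034 0.0114 0.0163]
```

Request:
carry_out(
  commands=[
    [[0, -1.6, 1.7, 1.5, 0, 0, 0], [0, -1.6, 1.7, 3.0, 0, 0, 0], [0, -1.6, 1.7, 3.0, 0, 0, 0], [0, -1.6, 1.7, 3.0, 0, 0, 0], [0, -1.6, 1.7, 3.0, 0, 0, 0]],
  ],
)

```text
time: 2.22
ee_pos: [0.5796, -0.1052, 0.0528]
eef_rot: [0.807, 0.59, 0.001, 0.001]
ft_force: [0.3, 0.7, -0.0]
width: 0.0873
```

Run:
```python
from plan import *
cv2.imwrite("pics/top1.png",r.camera("top"));cv2.imwrite("pics/side1.png",r.camera("side"))
plan((.579,-.107,.002),72.2)
s=r.read_state();q=R.from_quat(s["eef_rot"])
for n in("top","side"):
    p=proj(n,s["ee_pos"]);print(n,p,[proj(n,s["ee_pos"]+q.apply([d,0,0])) for d in(-.0436,.0436)])
    crop(f"pics/{n}1.png",f"pics/{n}1c.png",int(p[0])-50,int(p[1])-45,100,90,7);print(int(p[0])-50,int(p[1])-45)
```

```text
now 2.325 [ 0.5793 -0.1054  0.0524] yaw 72.34492164389385 z [ 0.0022 -0.0005 -1.    ] w 0.08699585952389637 F [-1.1432  0.0268 -1.1736] T [ 0.0075 -0.0416 -0.0251]
units shift [-0.0642  0.0035  2.0155] turn [ 0.0261 -0.0027  0.029 ]
top [381.1809 227.2116] [array([398.7253, 232.1078]), array([363.7423, 222.3449])]
331 182
side [343.0661 288.9589] [array([345.0846, 308.107 ]), array([341.167 , 270.9437])]
293 243
```

View pics/top1c.png

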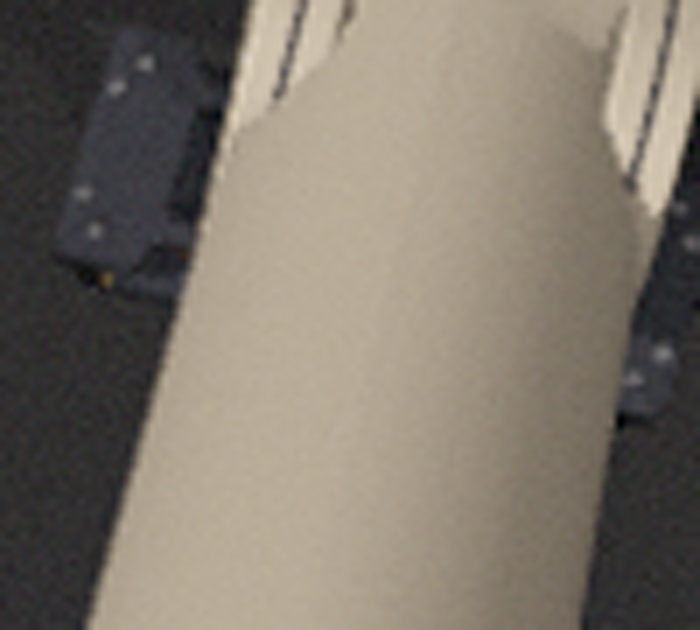

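View pics/side1c.png

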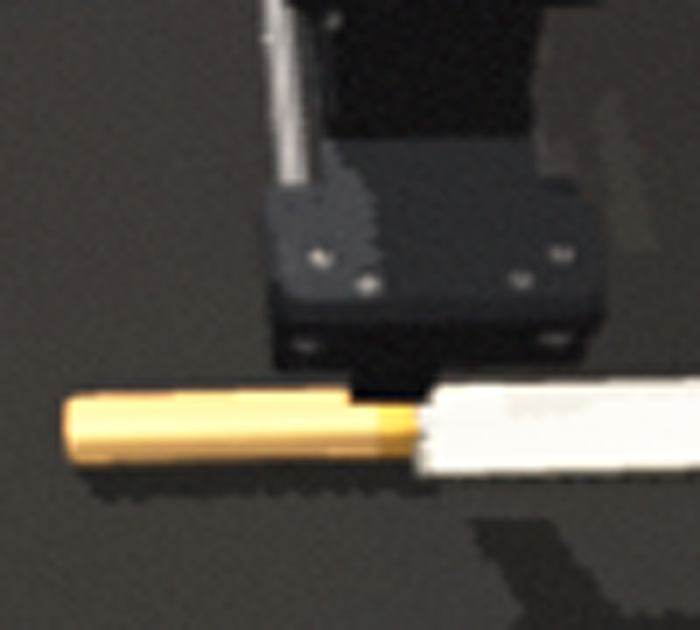

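Run:
```python
from plan import *
s=r.read_state();q=R.from_quat(s["eef_rot"])
for x in(-.0436,-.05,-.0586):
  for y in (-.0095,.0095):
    for z in(0,-.01,-.02): print(x,y,z,proj("side",s["ee_pos"]+q.apply([x,y,z])))
crop("pics/side1.png","pics/x.png",270,180,150,170,5)
i=cv2.imread("pics/x.png"); i=np.clip(i.astype(float)*3,0,255).astype(np.uint8);cv2.imwrite("pics/xb.png",i[:, :][:, :750][:600])
cv2.imwrite("pics/xb.png",i[200:800])
```

```text
-0.0436 -0.0095 0 [340.0912 308.2386]
-0.0436 -0.0095 -0.01 [340.4527 305.4066]
-0.0436 -0.0095 -0.02 [340.8206 302.5251]
-0.0436 0.0095 0 [350.0737 307.9755]
-0.0436 0.0095 -0.01 [350.5214 305.1436]
-0.0436 0.0095 -0.02 [350.9768 302.2623]
-0.05 -0.0095 0 [340.3752 311.153 ]
-0.05 -0.0095 -0.01 [340.7409 308.3331]
-0.05 -0.0095 -0.02 [341.113  305.4637]
-0.05 0.0095 0 [350.4038 310.8862]
-0.05 0.0095 -0.01 [350.8563 308.0664]
-0.05 0.0095 -0.02 [351.3169 305.1972]
-0.0586 -0.0095 0 [340.761  315.1121]
-0.0586 -0.0095 -0.01 [341.1324 312.3091]
-0.0586 -0.0095 -0.02 [341.5103 309.4565]
-0.0586 0.0095 0 [350.8521 314.8401]
-0.0586 0.0095 -0.01 [351.3114 312.0372]
-0.0586 0.0095 -0.02 [351.7789 309.1847]
```

View pics/xb.png

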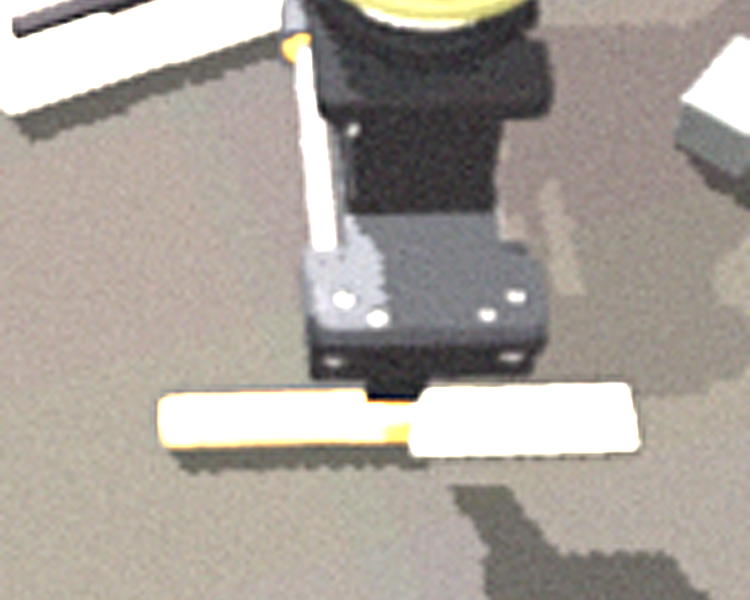

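Request:
carry_out(
  commands=[
    [[0, 0, 0, 1.0, 0, 0, 0], [0, 0, 0, 1.8, 0, 0, 0], [0, 0, 0, 1.9, 0, 0, 0], [0, 0, 0, 1.95, 0, 0, 0], [0, 0, 0, 1.95, 0, 0, 0]],
  ],
)

```text
time: 2.95
ee_pos: [0.5798, -0.1055, 0.0043]
eef_rot: [0.807, 0.59, 0.001, 0.001]
ft_force: [0.4, 0.9, 0.7]
width: 0.0868
```

Run:
```python
from plan import *
cv2.imwrite("pics/side2.png",r.camera("side"))
plan((.579,-.107,.002),72.2)
crop("pics/side2.png","pics/x2.png",280,240,140,100,5)
i=cv2.imread("pics/x2.png"); cv2.imwrite("pics/x2.png",np.clip(i.astype(float)*2,0,255).astype(np.uint8))
```

```text
now 3.0 [ 0.5799 -0.1056  0.0043] yaw 72.3446667558549 z [ 0.0032 -0.0005 -1.    ] w 0.08710846725177232 F [0.0054 0.5815 0.2047] T [-0.0398 -0.0122 -0.0058]
units shift [-0.0654 -0.0158  0.0905] turn [ 0.0366 -0.0051  0.0289]
```

View pics/x2.png

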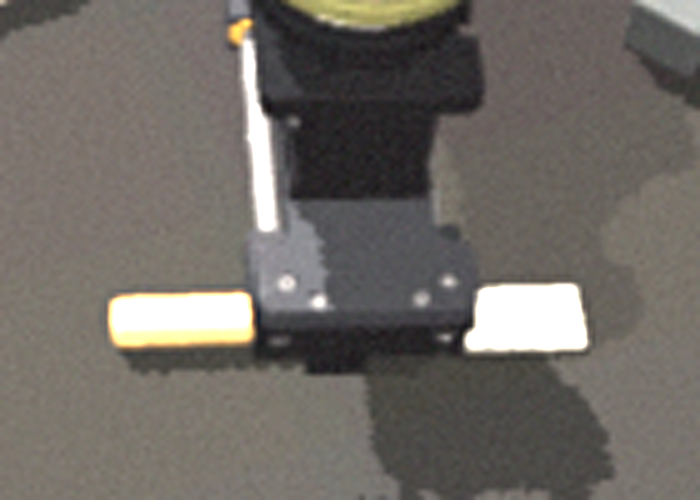

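Run:
```python
from plan import *
s=r.read_state();q=R.from_quat(s["eef_rot"])
p=pl("side",347.5,314.4,.0043);print(p, q.inv().apply(p-s["ee_pos"]))
for x in(-.0436,-.0586):print(proj("side",s["ee_pos"]+q.apply([x,0,0])))
# handle end at crop, z .014 top edge/ tail
```

```text
[ 0.5801 -0.1358  0.0043] [-0.0287  0.0094 -0.    ]
[343.4725 321.0645]
[344.1505 327.7947]
```

Request:
carry_out(
  commands=[
    [[150, 0, 0, 0, 0, 0, 0], [220, 0, 0, 0, 0, 0, 0], [255, 0, 0, 0, 0, 0, 0], [255, 0, 0, 0, 0, 0, 0], [255, 0, 0, 0, 0, 0, 0], [255, 0, 0, 0, 0, 0, 0], [255, 0, 0, 0, 0, 0, 0], [255, 0, 0, 0, 0, 0, 0]],
  ],
  grip_force=25,
)

```text
time: 4.0
ee_pos: [0.5799, -0.1055, 0.0043]
eef_rot: [0.807, 0.59, 0.001, 0.001]
ft_force: [-0.2, -0.2, 0.4]
width: 0.0147
```

Run:
```python
from plan import *
cv2.imwrite("pics/side3.png",r.camera("side"));cv2.imwrite("pics/top3.png",r.camera("top"))
plan((.579,-.107,.002),72.2)
for n,a in(("side",(280,240,140,100,4)),("top",(350,180,80,100,4))):
    crop(f"pics/{n}3.png","pics/x.png",*a)
    i=cv2.imread("pics/x.png"); cv2.imwrite(f"pics/x3{n}.png",np.clip(i.astype(float)*1.6,0,255).astype(np.uint8))
```

```text
now 4.1 [ 0.5798 -0.1055  0.0043] yaw 72.3450220298286 z [ 0.0032 -0.0005 -1.    ] w 0.006701314652037993 F [-0.2324 -0.5499  0.4519] T [0.0808 0.032  0.0186]
units shift [-0.0659 -0.0149  0.0902] turn [ 0.0362 -0.0053  0.029 ]
```

View pics/x3side.png

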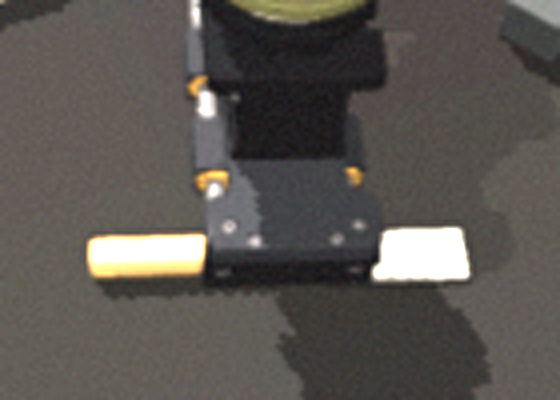

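View pics/x3top.png

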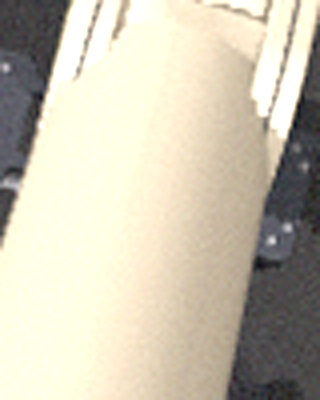

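The fingers passed 16 mm without meeting the handle, and the spatula hasn't moved. They seem to have closed above it. I'll raise a little with the fingers closed and see where the tips really are.

Request:
carry_out(
  commands=[
    [[255, 0, 0, -1.0, 0, 0, 0], [255, 0, 0, -2.0, 0, 0, 0], [255, 0, 0, -3.0, 0, 0, 0], [255, 0, 0, -3.0, 0, 0, 0], [255, 0, 0, -3.0, 0, 0, 0]],
  ],
)

```text
time: 4.72
ee_pos: [0.5792, -0.1054, 0.0786]
eef_rot: [0.807, 0.59, 0.001, 0.001]
ft_force: [0.3, -1.1, 0.2]
width: 0.0005
```

Run:
```python
from plan import *
cv2.imwrite("pics/side4.png",r.camera("side"));cv2.imwrite("pics/top4.png",r.camera("top"))
plan((.579,-.107,.002),72.2)
s=r.read_state()
for n,a in(("side",(280,180,140,150,4)),("top",(350,180,80,100,4))):
    print(n,proj(n,s["ee_pos"]))
    crop(f"pics/{n}4.png","pics/x.png",*a)
    i=cv2.imread("pics/x.png"); cv2.imwrite(f"pics/x4{n}.png",np.clip(i.astype(float)*1.8,0,255).astype(np.uint8))
```

```text
now 4.825 [ 0.579  -0.1054  0.0783] yaw 72.34685848523826 z [ 0.0016 -0.0005 -1.    ] w 0.00047210786422960605 F [-0.6499 -0.5295 -0.3183] T [-0.0199 -0.0108 -0.0007]
units shift [-0.0612  0.0153  3.0504] turn [0.0194 0.0001 0.0294]
side [343.9222 281.3672]
top [382.0868 225.0476]
```

View pics/x4side.png

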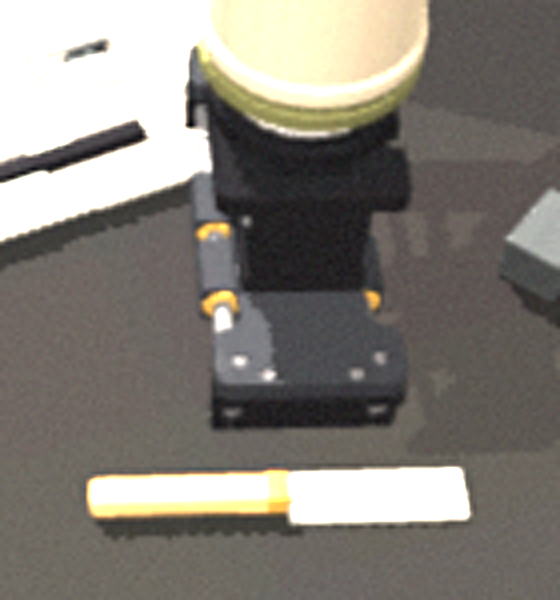

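Run:
```python
from plan import *
s=r.read_state();q=R.from_quat(s["eef_rot"])
for y in(-.0375,.0375):
  for x in(-.095,-.0375):
    for z in (-.07,-.08): print(x,y,z,proj("side",s["ee_pos"]+q.apply([x,y,z])),proj("top",s["ee_pos"]+q.apply([x,y,z])))
a=r.camera("top")
cv2.imwrite("pics/x4top.png",cv2.resize(np.clip(a[130:290,330:470].astype(float)*1.8,0,255).astype(np.uint8),None,fx=5,fy=5,interpolation=cv2.INTER_CUBIC)[:600])
```

```text
-0.095 -0.0375 -0.07 [329.7158 304.573 ] [422.2518 246.0286]
-0.095 -0.0375 -0.08 [330.0285 301.3106] [423.012  245.2454]
-0.0375 -0.0375 -0.07 [327.4233 276.4349] [396.7958 238.8946]
-0.0375 -0.0375 -0.08 [327.7002 273.056 ] [397.3193 238.0495]
-0.095 0.0375 -0.07 [374.4362 303.4221] [430.681  214.0207]
-0.095 0.0375 -0.08 [375.1871 300.1612] [431.5092 212.9552]
-0.0375 0.0375 -0.07 [370.1442 275.44  ] [405.4767 207.1062]
-0.0375 0.0375 -0.08 [370.8208 272.0644] [406.0729 205.9827]
```

View pics/x4top.png

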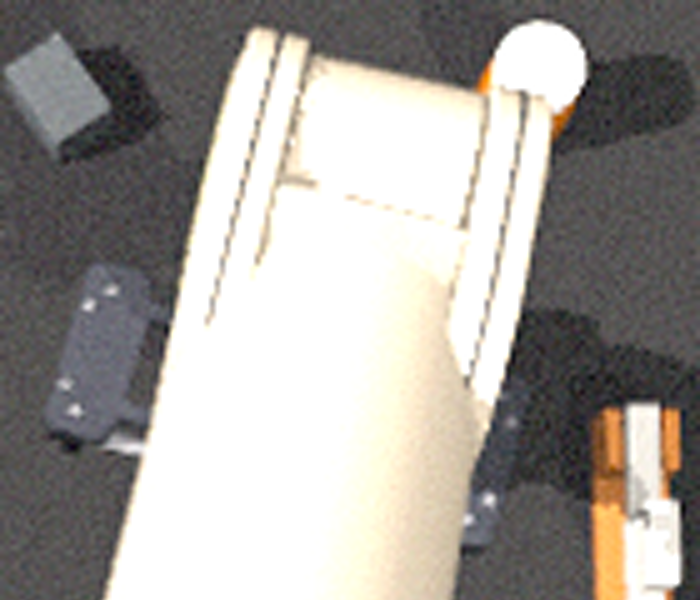

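Run:
```python
from plan import *
s=r.read_state();q=R.from_quat(s["eef_rot"])
def tri(a,b):
    o1,d1=ray("top",*a);o2,d2=ray("side",*b)
    A=np.c_[d1,-d2];t=np.linalg.lstsq(A,o2-o1,rcond=None)[0];p,p2=o1+t[0]*d1,o2+t[1]*d2
    return (p+p2)/2,np.linalg.norm(p-p2)
f=lambda u,v:((u+.5)/5-.5+330,(v+.5)/5-.5+130)
g=lambda u,v:((u+.5)/4-.5+280,(v+.5)/4-.5+180)
for a,b in(((490,498),(268,373)),((468,520),(240,360)),((512,423),(357,372))):
    p,e=tri(f(*a),g(*b));print(p,e,q.inv().apply(p-s["ee_pos"]))
# sanity: weight/jar top
```

```text
[ 0.5369 -0.184   0.2263] 0.0025391876608510905 [-0.0877 -0.016  -0.148 ]
[ 0.5285 -0.1746  0.2263] 0.003554834293971049 [-0.0813 -0.0269 -0.1481]
[ 0.5689 -0.1951  0.2266] 0.004124839469112008 [-0.0885  0.0178 -0.1482]
```

Run:
```python
from plan import *
q=R.from_quat(r.read_state()["eef_rot"])
for tcp,uv in(((.5793,-.1054,.0524),(349,299.4)),((.5798,-.1055,.0043),(347.5,314.4))):
  o,d=ray("side",*uv); n=q.apply([1,0,0]); tcp=np.array(tcp)
  for x in(-.0436,-.0586):
    t=((tcp-o)@n+x)/(d@n); print(q.inv().apply(o+t*d-tcp))
```

```text
[-0.0436  0.005  -0.0299]
[-0.0586  0.0016 -0.0533]
[-0.0436  0.0061 -0.0248]
[-0.0586  0.0026 -0.0499]
```

Triangulated screws, the block corners and the finger backs all put the gripper about 50 mm higher than the reported TCP, and laterally it agrees. So the reported z appears offset. I'll open and descend in guarded steps, watching force and pictures.

Request:
carry_out(
  commands=[
    [[0, 0, 0, 0, 0, 0, 0], [0, 0, 0, 1.0, 0, 0, 0], [0, 0, 0, 2.0, 0, 0, 0], [0, 0, 0, 3.0, 0, 0, 0], [0, 0, 0, 3.5, 0, 0, 0], [0, 0, 0, 4.0, 0, 0, 0], [0, 0, 0, 4.0, 0, 0, 0], [0, 0, 0, 4.0, 0, 0, 0]],
  ],
)

```text
time: 5.88
ee_pos: [0.5797, -0.1057, -0.021]
eef_rot: [0.807, 0.59, 0.001, 0.001]
ft_force: [-0.9, -0.5, 0.5]
width: 0.0724
```

```bash
cat > fing.py <<'E'
from plan import *
import sys
k=sys.argv[1]
im=r.camera("side");cv2.imwrite(f"pics/side{k}.png",im)
plan((.579,-.107,.002),72.2)
x0,y0=int(sys.argv[2]),int(sys.argv[3])
cv2.imwrite(f"pics/x{k}.png",cv2.resize(np.clip(im[y0:y0+110,x0:x0+140].astype(float)*2.2,0,255).astype(np.uint8),None,fx=5,fy=5,interpolation=cv2.INTER_CUBIC))
E
python3 fing.py 5 280 240
```

```text
now 5.925 [ 0.5798 -0.1056 -0.0209] yaw 72.34252014509782 z [ 0.0029 -0.0006 -1.    ] w 0.07607242862996288 F [1.0115 0.5749 0.1813] T [0.0644 0.0458 0.0065]
units shift [-0.0627 -0.0098 -0.916 ] turn [ 0.0333 -0.0037  0.0285]
```

View pics/x5.png

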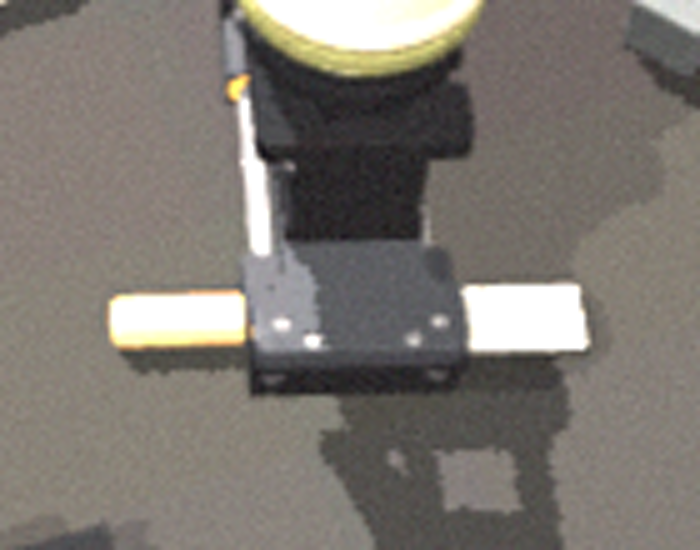

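Request:
carry_out(
  commands=[
    [[0, 0, 0, 0, 0, 0, 0], [0, 0, 0, 0.3, 0, 0, 0], [0, 0, 0, 0.5, 0, 0, 0], [0, 0, 0, 0.7, 0, 0, 0], [0, 0, 0, 0.7, 0, 0, 0]],
  ],
)

```text
time: 6.55
ee_pos: [0.5797, -0.1055, -0.037]
eef_rot: [0.807, 0.59, 0.001, 0.0]
ft_force: [-10.4, 3.6, 23.7]
width: 0.0869
```

```bash
python3 fing.py 6 280 240
```

```text
now 6.6 [ 0.5797 -0.1055 -0.037 ] yaw 72.32083954979689 z [ 0.0023  0.0006 -1.    ] w 0.08715289006308054 F [-9.6524  2.313  22.6866] T [ 0.2701  2.4817 -0.1518]
units shift [-0.0625 -0.0047 -1.5599] turn [ 0.0229 -0.0144  0.0242]
```

View pics/x6.png

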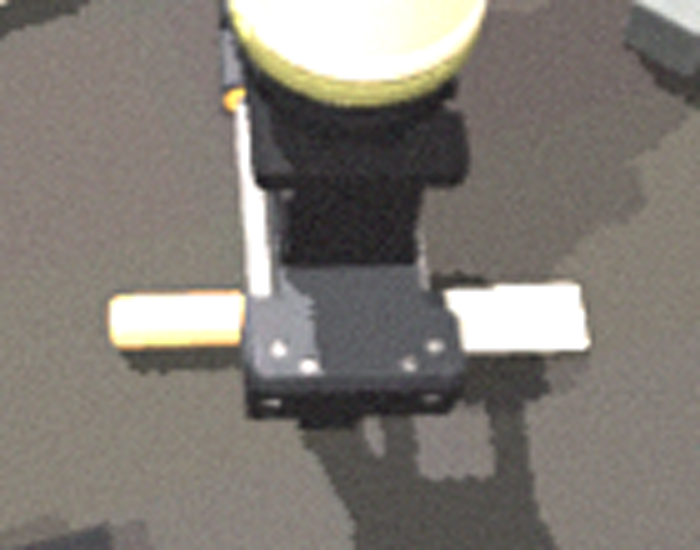

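Contact with the bench at reported z = −0.037 (23 N), so the true tip height is about reported + 0.037. I'll raise 3.5 mm and close.

Request:
carry_out(
  commands=[
    [[0, 0, 0, -0.14, 0, 0, 0], [100, 0, 0, -0.14, 0, 0, 0], [200, 0, 0, -0.14, 0, 0, 0], [255, 0, 0, -0.14, 0, 0, 0], [255, 0, 0, -0.14, 0, 0, 0], [255, 0, 0, -0.14, 0, 0, 0], [255, 0, 0, -0.14, 0, 0, 0], [255, 0, 0, -0.14, 0, 0, 0], [255, 0, 0, -0.14, 0, 0, 0], [255, 0, 0, -0.14, 0, 0, 0], [255, 0, 0, -0.14, 0, 0, 0]],
  ],
  grip_force=25,
)

```text
time: 7.98
ee_pos: [0.5796, -0.1056, -0.0335]
eef_rot: [0.807, 0.59, 0.001, 0.0]
ft_force: [-0.4, -0.5, -0.0]
width: 0.016
```

```bash
python3 fing.py 7 280 240
```

```text
now 8.025 [ 0.5797 -0.1056 -0.0335] yaw 72.31843795317481 z [ 0.0023  0.0005 -1.    ] w 0.015433008529677602 F [ 0.1273 -0.2131 -0.2101] T [-0.0746  0.0889 -0.0643]
units shift [-0.0599 -0.0059 -1.4191] turn [ 0.0235 -0.0135  0.0237]
```

Request:
carry_out(
  commands=[
    [[255, 0, 0, -1, 0, 0, 0], [255, 0, 0, -2, 0, 0, 0], [255, 0, 0, -3.2, 0, 0, 0], [255, 0, 0, -3.2, 0, 0, 0], [255, 0, 0, -3.2, 0, 0, 0]],
  ],
)

```text
time: 8.65
ee_pos: [0.5791, -0.1053, 0.0458]
eef_rot: [0.807, 0.59, 0.001, 0.0]
ft_force: [0.5, 1.3, -0.8]
width: 0.0153
```

Run:
```python
from plan import *
cv2.imwrite("pics/side8.png",r.camera("side"))
plan((.5727,.2572,.05),94.4)
crop("pics/side8.png","pics/x8.png",270,200,160,120,5)
```

```text
now 8.7 [ 0.5788 -0.1053  0.0455] yaw 72.33380717520454 z [ 0.0008  0.0007 -1.    ] w 0.015662044944371352 F [-0.1859  0.3724 -1.1955] T [-0.0192 -0.0288 -0.0169]
units shift [13.7425 -4.6335 -0.1699] turn [ 0.0086 -0.0092 -4.4132]
```

View pics/x8.png

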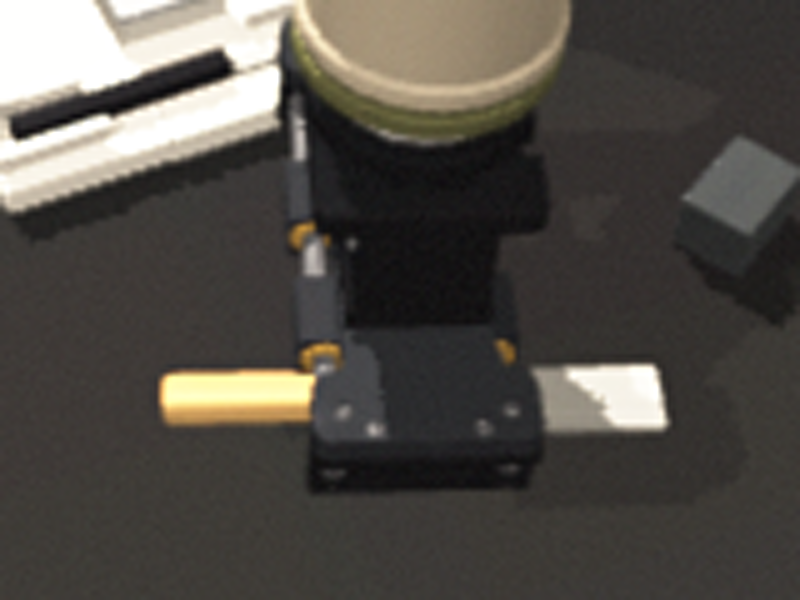

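The spatula is off the bench and level in the jaws. Carrying it over the tray.

Request:
carry_out(
  commands=[
    [[255, 1.5, -0.5, -0.2, 0, 0, -0.5], [255, 3, -1, -0.2, 0, 0, -1], [255, 4.5, -1.5, -0.2, 0, 0, -1.5], [255, 6, -2, -0.2, 0, 0, -2], [255, 7.5, -2.5, -0.2, 0, 0, -2.5], [255, 9, -3, -0.2, 0, 0, -3], [255, 10.5, -3.5, -0.2, 0, 0, -3.5], [255, 12, -4, -0.2, 0, 0, -4], [255, 13.2, -4.4, -0.2, 0, 0, -4.4], [255, 13.75, -4.63, -0.2, 0, 0, -4.4], [255, 13.75, -4.63, -0.2, 0, 0, -4.4], [255, 13.75, -4.63, -0.2, 0, 0, -4.4]],
  ],
)

```text
time: 10.2
ee_pos: [0.5733, 0.2553, 0.0508]
eef_rot: [0.681, 0.732, 0.0, 0.0]
ft_force: [1.0, -1.0, -1.1]
width: 0.0156
```

Run:
```python
from plan import *
cv2.imwrite("pics/side9.png",r.camera("side"));cv2.imwrite("pics/top9.png",r.camera("top"))
plan((.5727,.2572,-.018),94.4)
crop("pics/side9.png","pics/x9.png",230,120,160,120,5)
crop("pics/top9.png","pics/x9t.png",190,150,130,140,4)
```

```text
now 10.3 [0.5733 0.2555 0.0509] yaw 94.18906313327545 z [ 0.001   0.0002 -1.    ] w 0.01583365547143131 F [-0.1248 -0.2514 -0.9728] T [0.0359 0.0407 0.0335]
units shift [ 0.0679 -0.022   2.7541] turn [ 0.0115 -0.001  -0.0422]
```

View pics/x9.png

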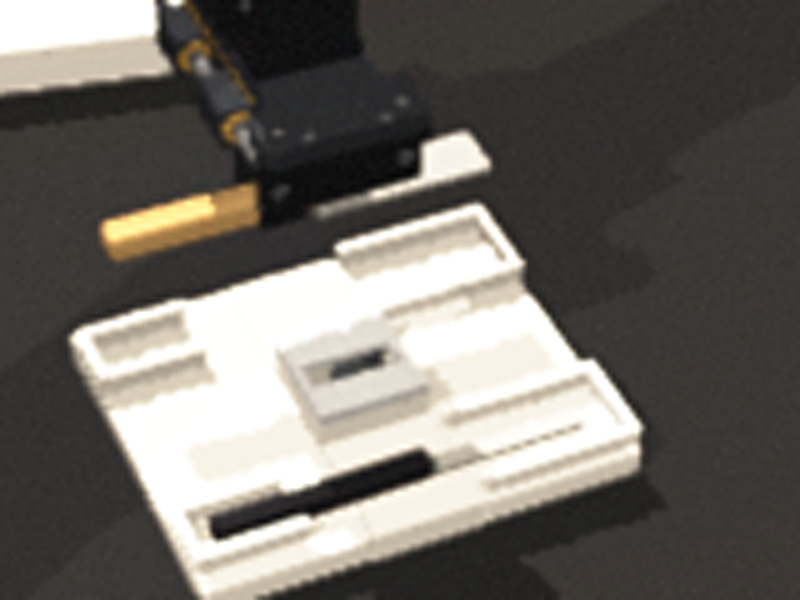

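View pics/x9t.png

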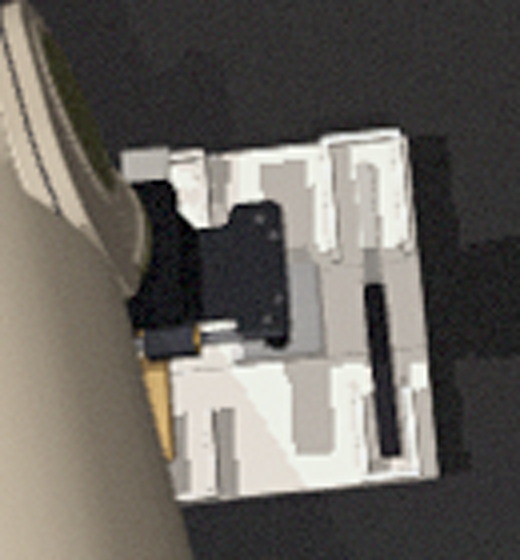

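Run:
```python
from m import *
np.set_printoptions(precision=4,suppress=True)
print("top tip",cc("top",190,150,4,[(121,152),(168,148)],.087).mean(0),"want .6807 .2648")
print("side tip",cc("side",230,120,5,[(470,130),(491,165)],.087).mean(0),"want .6832 .2611")
print("side tail",cc("side",230,120,5,[(103,240)],.090),"want", np.array([.5745,.2527])-.081*np.array([.997,.0767]))
```

```text
top tip [0.6809 0.2658] want .6807 .2648
side tip [0.6853 0.2639] want .6832 .2611
side tail [[0.494 0.254]] want [0.4937 0.2465]
```

Request:
carry_out(
  commands=[
    [[255, 0, 0, 0.8, 0, 0, 0], [255, 0, 0, 1.6, 0, 0, 0], [255, 0, 0, 2.2, 0, 0, 0], [255, 0, 0, 2.5, 0, 0, 0], [255, 0, 0, 2.6, 0, 0, 0], [255, 0, 0, 2.7, 0, 0, 0], [255, 0, 0, 2.7, 0, 0, 0], [255, 0, 0, 2.7, 0, 0, 0]],
  ],
)

```text
time: 11.3
ee_pos: [0.5736, 0.2557, -0.0162]
eef_rot: [0.681, 0.733, 0.001, 0.0]
ft_force: [-1.0, -0.1, -1.0]
width: 0.0158
```

Run:
```python
from plan import *
cv2.imwrite("pics/side10.png",r.camera("side"))
plan((.5733,.2553,-.0175),94.4)
crop("pics/side10.png","pics/x10.png",230,120,160,120,5)
```

```text
now 11.35 [ 0.5736  0.2557 -0.0162] yaw 94.19143911997901 z [ 0.0015  0.0005 -1.    ] w 0.015758477768375384 F [ 0.0817  0.4458 -0.2131] T [ 0.0237 -0.0053 -0.0186]
units shift [-0.0148 -0.013   0.05  ] turn [ 0.0176 -0.0044 -0.0417]
```

View pics/x10.png

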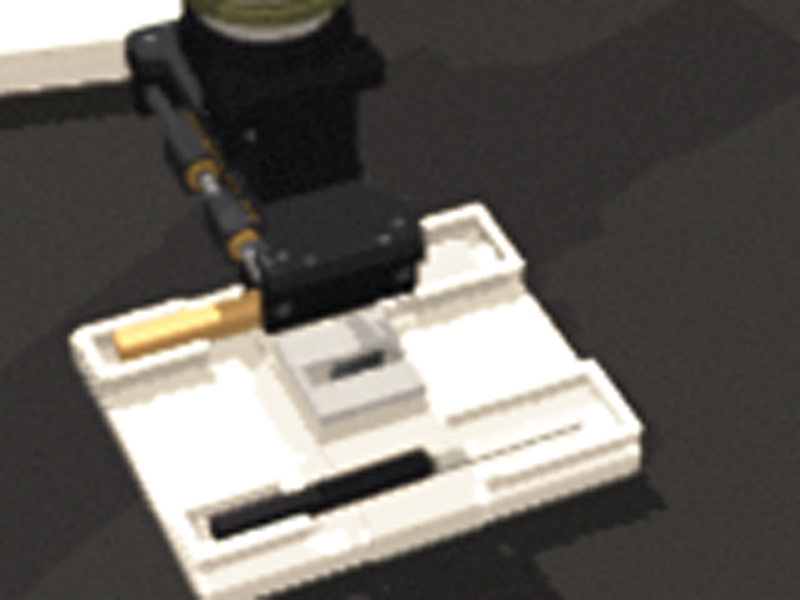

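The handle lies between the walls, near the floor. Releasing with a limited opening.

Request:
carry_out(
  commands=[
    [[255, 0, 0, 0.04, 0, 0, 0], [190, 0, 0, 0.04, 0, 0, 0], [185, 0, 0, 0.04, 0, 0, 0], [185, 0, 0, 0.04, 0, 0, 0], [185, 0, 0, 0.04, 0, 0, 0]],
  ],
)

```text
time: 11.98
ee_pos: [0.5736, 0.2557, -0.0172]
eef_rot: [0.681, 0.733, 0.001, 0.0]
ft_force: [-0.9, -0.3, -0.3]
width: 0.0237
```

Released at 24 mm. Rising.

Request:
carry_out(
  commands=[
    [[185, 0, 0, -0.4, 0, 0, 0], [185, 0, 0, -1.2, 0, 0, 0], [185, 0, 0, -2.4, 0, 0, 0], [185, 0, 0, -4, 0, 0, 0], [100, -2, 0, -5, 0, 0, 0], [0, -4, 0, -5, 0, 0, 0], [0, -6, 0, -5, 0, 0, 0], [0, -8, 0, -5, 0, 0, 0], [0, -10, 0, -5, 0, 0, 0], [0, -10, 0, -5, 0, 0, 0]],
  ],
)

```text
time: 13.22
ee_pos: [0.5921, 0.0007, 0.1097]
eef_rot: [0.684, 0.73, 0.001, 0.002]
ft_force: [0.4, 0.3, 0.8]
width: 0.0759
```

Run:
```python
from plan import *
cv2.imwrite("pics/side11.png",r.camera("side"));cv2.imwrite("pics/top11.png",r.camera("top"))
plan((.545,-.295,.04),87.6)
crop("pics/side11.png","pics/x11.png",230,140,150,110,5)
crop("pics/top11.png","pics/x11t.png",210,170,120,120,5)
```

```text
now 13.325 [0.5921 0.0063 0.109 ] yaw 94.13248346792652 z [ 0.0029  0.0013 -1.    ] w 0.08268325788857867 F [0.0591 0.4648 0.468 ] T [0.0805 0.0205 0.0156]
units shift [-11.8868  -2.7548   2.7364] turn [ 0.0338 -0.0148  1.3065]
```

View pics/x11.png

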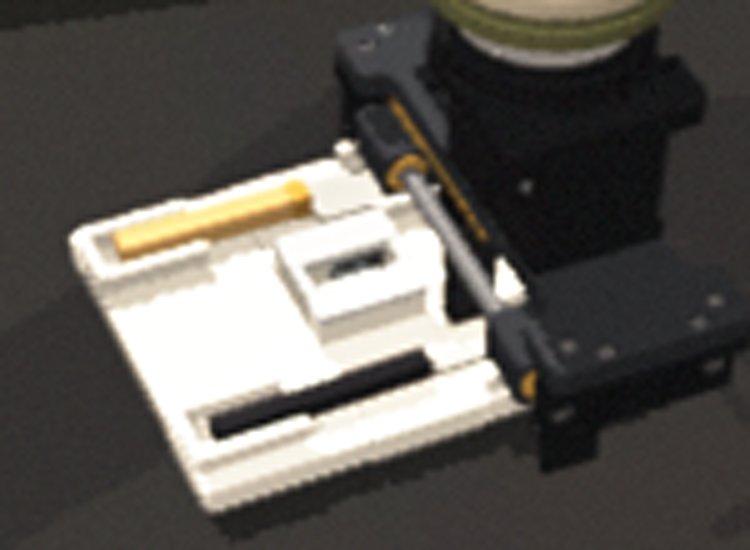

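View pics/x11t.png

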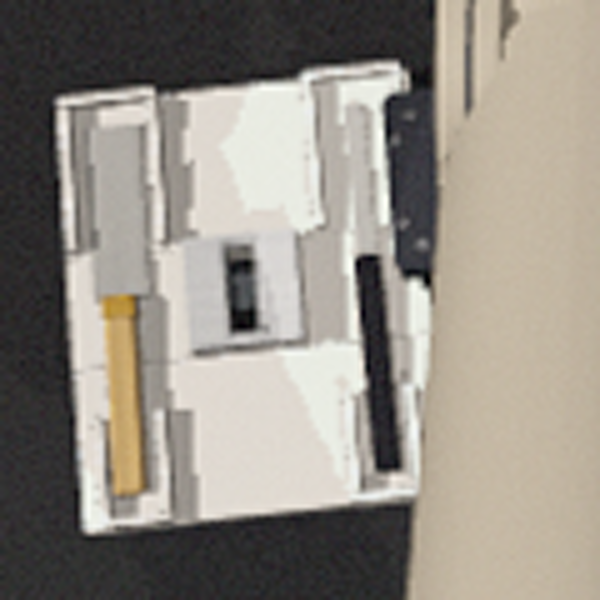

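The spatula lies flat in its compartment: handle from crop (125,490) to (118,300), blade up to (120,125), clear of the walls. Now the retainer.

Request:
carry_out(
  commands=[
    [[0, -2, -0.4, 0, 0, 0, 0.2], [0, -4, -0.9, 0, 0, 0, 0.4], [0, -6, -1.4, 0, 0, 0, 0.7], [0, -8, -1.8, 0, 0, 0, 1], [0, -10, -2.3, 0.5, 0, 0, 1.3], [0, -11.8, -2.75, 1, 0, 0, 1.3], [0, -11.9, -2.75, 1.5, 0, 0, 1.3], [0, -11.9, -2.75, 1.5, 0, 0, 1.3], [0, -11.9, -2.75, 1.5, 0, 0, 1.3], [0, -11.9, -2.75, 1.5, 0, 0, 1.3]],
  ],
)

```text
time: 14.58
ee_pos: [0.5461, -0.294, 0.0716]
eef_rot: [0.721, 0.693, 0.002, 0.001]
ft_force: [0.0, 0.2, -0.1]
width: 0.0868
```

Run:
```python
from plan import *
cv2.imwrite("pics/side12.png",r.camera("side"))
plan((.546,-.295,-.004),87.6)
crop("pics/side12.png","pics/x12.png",290,280,160,120,5)
```

```text
now 14.625 [ 0.5459 -0.2944  0.0715] yaw 87.73115676596677 z [ 0.004   0.0014 -1.    ] w 0.08681232165307257 F [-0.6851 -0.3507  0.0293] T [-0.0124  0.0886  0.0286]
units shift [-0.0303 -0.0066  3.0218] turn [ 0.0446 -0.0181  0.0262]
```

View pics/x12.png

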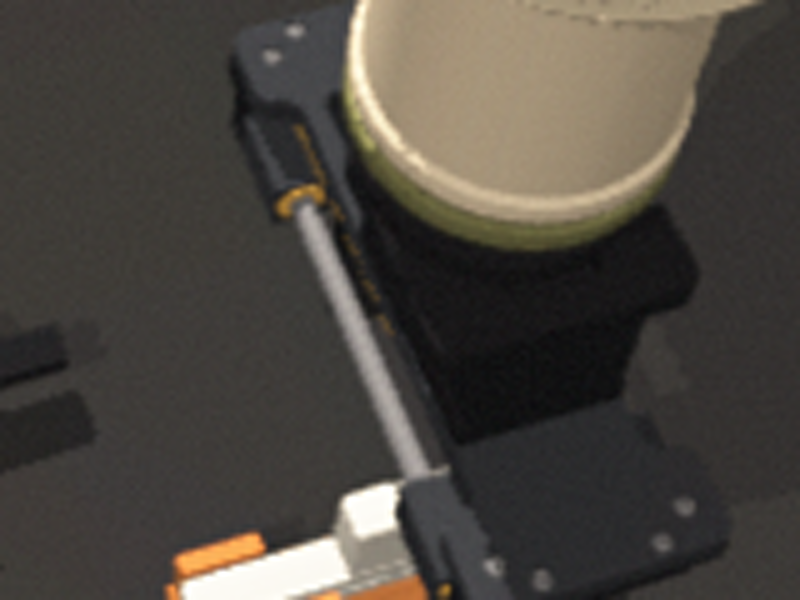

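Request:
carry_out(
  commands=[
    [[0, 0, 0, 1, 0.04, 0, 0], [0, 0, 0, 1.8, 0.04, 0, 0], [0, 0, 0, 2.4, 0.04, 0, 0], [0, 0, 0, 2.8, 0.04, 0, 0], [0, 0, 0, 3.0, 0.04, 0, 0], [0, 0, 0, 3.0, 0.04, 0, 0], [0, 0, 0, 3.0, 0.04, 0, 0]],
  ],
)

```text
time: 15.5
ee_pos: [0.5465, -0.2945, -0.0029]
eef_rot: [0.721, 0.693, 0.001, -0.0]
ft_force: [-0.7, -0.5, 0.2]
width: 0.0867
```

Request:
carry_out(
  commands=[
    [[120, 0, 0, 0, 0, 0, 0], [200, 0, 0, 0, 0, 0, 0], [255, 0, 0, 0, 0, 0, 0], [255, 0, 0, 0, 0, 0, 0], [255, 0, 0, 0, 0, 0, 0], [255, 0, 0, 0, 0, 0, 0], [255, 0, 0, 0, 0, 0, 0], [255, 0, 0, 0, 0, 0, 0], [255, 0, 0, 0, 0, 0, 0], [255, 0, 0, 0, 0, 0, 0]],
  ],
  grip_force=50,
)

```text
time: 16.75
ee_pos: [0.5465, -0.2947, -0.0029]
eef_rot: [0.721, 0.693, 0.001, 0.0]
ft_force: [0.1, -1.1, 0.4]
width: 0.0153
```

Run:
```python
from plan import *
plan((.546,-.295,-.004),87.6)
```

```text
now 16.75 [ 0.5465 -0.2947 -0.0029] yaw 87.71788135094306 z [ 0.0013  0.0011 -1.    ] w 0.015332065263288735 F [ 0.1169 -1.1348  0.4283] T [-0.2655 -0.0158 -0.0824]
units shift [-0.0135 -0.019   0.0445] turn [ 0.0143 -0.0126  0.0236]
```

Request:
carry_out(
  commands=[
    [[255, 0, 0, -0.6, 0, 0, 0], [255, 0, 0, -1.5, 0, 0, 0], [255, 0, 0, -2.5, 0, 0, 0], [255, 0, 0, -3.5, 0, 0, 0], [255, 0, 0, -3.5, 0, 0, 0], [255, 0, 0, -3.5, 0, 0, 0]],
  ],
)

```text
time: 17.5
ee_pos: [0.5461, -0.2943, 0.084]
eef_rot: [0.721, 0.693, 0.001, -0.0]
ft_force: [-0.4, 0.4, -0.9]
width: 0.0155
```

Run:
```python
from plan import *
cv2.imwrite("pics/side13.png",r.camera("side"))
plan((.5924,.1948,.085),94.4)
crop("pics/side13.png","pics/x13.png",290,270,160,120,5)
crop("pics/top11.png","pics/s11t.png",240,205,40,45,13)
crop("pics/side10.png","pics/s10.png",280,170,40,40,15)
```

```text
now 17.55 [ 0.5458 -0.2942  0.0837] yaw 87.72649167544637 z [-0.0001  0.0018 -1.    ] w 0.015815161742708975 F [-0.2071 -0.2633 -1.3878] T [0.0613 0.0472 0.0362]
units shift [19.6199  1.0851 -0.0179] turn [-0.0005 -0.0209 -1.3347]
```

View pics/x13.png

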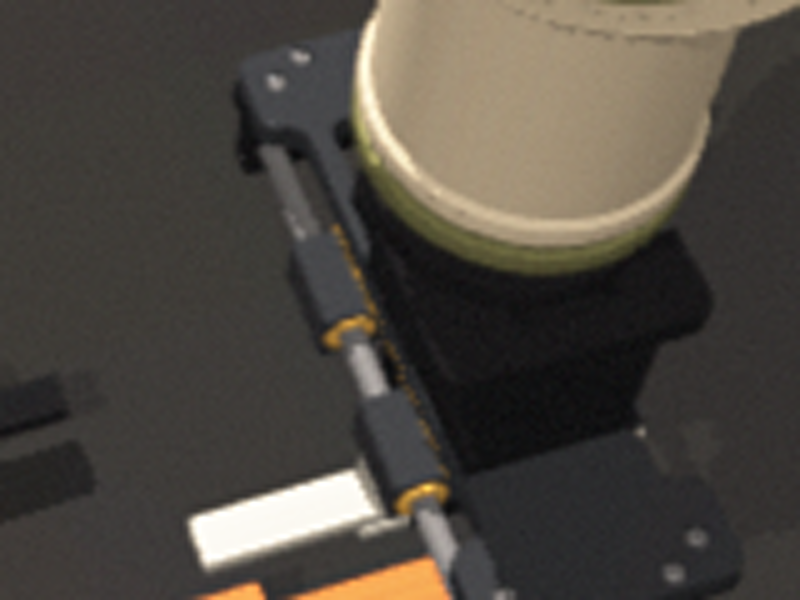

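View pics/s11t.png

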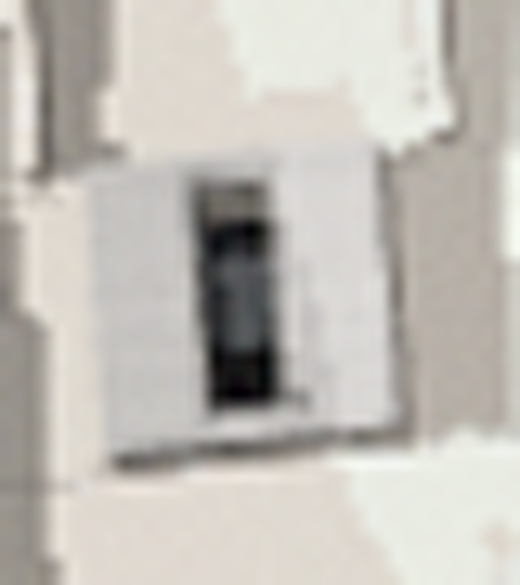

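View pics/s10.png

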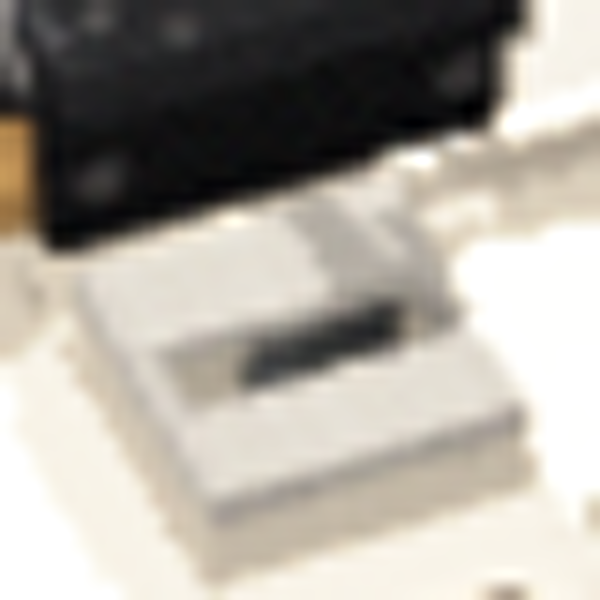

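Run:
```python
from m import *
np.set_printoptions(precision=4,suppress=True)
a=cc("top",240,205,13,[(92,172),(380,152),(400,430),(113,455)],.036); print("block",a.mean(0))
b=cc("top",240,205,13,[(191,180),(270,180),(279,405),(207,412)],.036); print("slot",b.mean(0))
for q in(a,b):
    d=(q[0]+q[1]-q[2]-q[3])/2;print(np.linalg.norm(d),np.degrees(np.arctan2(d[1],d[0])))
c=cc("side",280,170,15,[(82,285),(520,415)],.036);print("block side",c,c.mean(0))
f=cc("side",280,170,15,[(82,285),(210,510),(520,415)],.036);
d=f[2]-f[1];print(np.linalg.norm(d),np.degrees(np.arctan2(d[1],d[0])))
d=f[0]-f[1];print(np.linalg.norm(d),np.degrees(np.arctan2(d[1],d[0]))-90)
c=cc("side",280,170,15,[(150,350),(405,295),(435,335),(195,408)],.036);print("slot side",c,c.mean(0))
d=c[2]-c[3];print(np.linalg.norm(d),np.degrees(np.arctan2(d[1],d[0])))
# tray left outer wall lines top: slab corners z=.016? front face right side edges
```

```text
block [0.5899 0.1948]
slot [0.5915 0.1966]
0.05470870275104826 4.268714989851755
0.0445155976806078 3.2563559821666197
block side [[0.5649 0.216 ]
 [0.6206 0.1661]] [0.5928 0.191 ]
0.052745335624501115 4.295152617192385
0.05399583899905637 3.324858301563495
slot side [[0.5705 0.1986]
 [0.6127 0.1973]
 [0.6142 0.1872]
 [0.573  0.184 ]] [0.5926 0.1918]
0.04126935804191735 4.452962137214455
```

Request:
carry_out(
  commands=[
    [[255, 1.5, 0.1, 0, 0, 0, -0.1], [255, 3.5, 0.2, 0, 0, 0, -0.2], [255, 5.5, 0.3, 0, 0, 0, -0.4], [255, 7.5, 0.4, 0, 0, 0, -0.5], [255, 9.5, 0.5, 0, 0, 0, -0.7], [255, 11.5, 0.6, 0, 0, 0, -0.8], [255, 13.5, 0.7, 0, 0, 0, -0.9], [255, 15.5, 0.8, 0, 0, 0, -1], [255, 17.5, 0.95, 0, 0, 0, -1.2], [255, 19, 1.05, 0, 0, 0, -1.3], [255, 19.6, 1.08, 0, 0, 0, -1.32], [255, 19.6, 1.08, 0, 0, 0, -1.32]],
  ],
)

```text
time: 19.05
ee_pos: [0.5917, 0.1944, 0.0837]
eef_rot: [0.68, 0.734, -0.0, -0.001]
ft_force: [0.2, 0.2, -1.5]
width: 0.0153
```

Run:
```python
from plan import *
plan((.5922,.1945,.038),94.3)
```

```text
now 19.05 [0.5917 0.1944 0.0837] yaw 94.3832984362544 z [-0.0013  0.0009 -1.    ] w 0.015334856676608648 F [ 0.1951  0.1561 -1.5112] T [-0.0143  0.0185 -0.0343]
units shift [0.001  0.0208 1.8269] turn [-0.0141 -0.0117  0.0167]
```

Request:
carry_out(
  commands=[
    [[255, 0, 0, 0.8, 0, 0, 0], [255, 0, 0, 1.6, 0, 0, 0], [255, 0, 0.02, 2.05, 0, 0, 0], [255, 0, 0.02, 2.05, 0, 0, 0], [255, 0, 0.02, 2.05, 0, 0, 0]],
  ],
)

```text
time: 19.68
ee_pos: [0.5926, 0.1944, 0.0329]
eef_rot: [0.68, 0.734, 0.0, -0.001]
ft_force: [-0.4, -0.7, -2.2]
width: 0.0158
```

Run:
```python
from plan import *
plan((.5922,.1945,.018),94.3)
cv2.imwrite("pics/side14.png",r.camera("side"));cv2.imwrite("pics/top14.png",r.camera("top"))
crop("pics/side14.png","pics/x14.png",240,140,140,105,5)
crop("pics/top14.png","pics/x14t.png",210,170,110,120,5)
```

```text
now 19.675 [0.5926 0.1944 0.0329] yaw 94.36993812038874 z [-0.0006  0.0012 -1.    ] w 0.01579593335398301 F [-0.3841 -0.6519 -2.1595] T [ 0.0073  0.0026 -0.0074]
units shift [ 0.0026 -0.0158  0.5948] turn [-0.0059 -0.014   0.014 ]
```

View pics/x14.png

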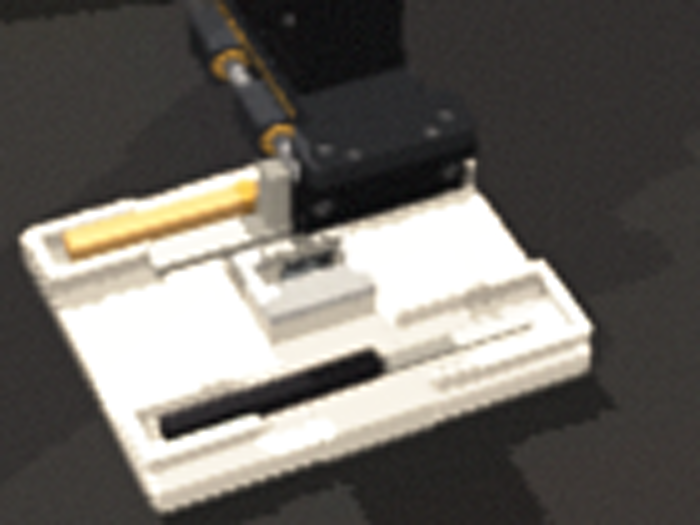

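View pics/x14t.png

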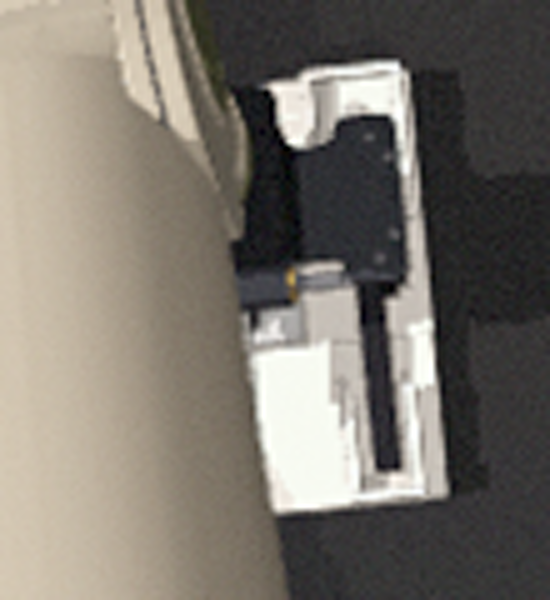

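Request:
carry_out(
  commands=[
    [[255, 0, 0, 0.15, 0, 0, 0], [255, 0, 0, 0.3, 0, 0, 0], [255, 0, 0, 0.4, 0, 0, 0], [255, 0, 0, 0.46, 0, 0, 0], [255, 0, 0, 0.46, 0, 0, 0]],
  ],
)

```text
time: 20.4
ee_pos: [0.5926, 0.1946, 0.0215]
eef_rot: [0.68, 0.734, 0.0, -0.001]
ft_force: [0.2, 0.5, -2.3]
width: 0.0159
```

Run:
```python
from plan import *
plan((.5922,.1945,.018),94.3)
```

```text
now 20.4 [0.5926 0.1946 0.0215] yaw 94.38285890345998 z [-0.0004  0.0013 -1.    ] w 0.015928380955912615 F [ 0.1913  0.4723 -2.3473] T [ 0.0539  0.0184 -0.0275]
units shift [-0.0039 -0.0171  0.1399] turn [-0.0035 -0.0155  0.0166]
```

Request:
carry_out(
  commands=[
    [[255, 0, 0, 0.1, 0, 0, 0], [255, 0, 0, 0.2, 0, 0, 0], [255, 0, 0, 0.28, 0, 0, 0], [255, 0, 0, 0.28, 0, 0, 0]],
  ],
)

```text
time: 20.9
ee_pos: [0.5928, 0.1947, 0.0147]
eef_rot: [0.68, 0.734, 0.001, -0.001]
ft_force: [-0.4, 0.4, 3.8]
width: 0.0155
```

Run:
```python
from plan import *
plan((.5922,.1945,.009),94.3)
```

```text
now 20.9 [0.5928 0.1947 0.0147] yaw 94.38431848402938 z [ 0.      0.0015 -1.    ] w 0.015482880805137655 F [-0.3576  0.4173  3.7968] T [-0.0449  0.1277  0.0214]
units shift [-0.0069 -0.0263  0.2284] turn [ 0.0017 -0.0176  0.0169]
```

The force rise (about 6 N with no side load) matches the plunger spring, so the lugs are through the slot. Pushing home.

Request:
carry_out(
  commands=[
    [[255, 0, 0, 0.1, 0, 0, 0], [255, 0, 0, 0.18, 0, 0, 0], [255, 0, 0, 0.24, 0, 0, 0], [255, 0, 0, 0.27, 0, 0, 0], [255, 0, 0, 0.27, 0, 0, 0]],
  ],
)

```text
time: 21.52
ee_pos: [0.5929, 0.1948, 0.0091]
eef_rot: [0.68, 0.734, 0.001, -0.001]
ft_force: [-5.5, -2.1, 15.1]
width: 0.0154
```

Run:
```python
from plan import *
plan((.5922,.1945,.009),94.3)
```

```text
now 21.525 [0.5929 0.1948 0.0091] yaw 94.37366726093383 z [ 0.0001  0.0021 -1.    ] w 0.015413673658617262 F [-5.5467 -2.1211 15.0515] T [-0.3699  1.4255  0.0094]
units shift [-0.0081 -0.0303  0.0025] turn [ 0.0028 -0.024   0.0147]
```

Request:
carry_out(
  commands=[
    [[255, 0, 0, -0.02, 0, 0, 0], [255, 0, 0, -0.02, 0, 0, 1.2], [255, 0, 0, -0.02, 0, 0, 2.4], [255, 0, 0, -0.02, 0, 0, 3.6], [255, 0, 0, -0.02, 0, 0, 4.8], [255, 0, 0, -0.02, 0, 0, 6], [255, 0, 0, -0.02, 0, 0, 6]],
  ],
)

```text
time: 22.4
ee_pos: [0.5938, 0.1948, 0.0101]
eef_rot: [0.847, 0.532, 0.001, -0.0]
ft_force: [0.3, -0.4, 6.2]
width: 0.0156
```

Run:
```python
from plan import *
plan((.5926,.1945,.009),4.3)
```

```text
now 22.4 [0.5938 0.1948 0.0101] yaw 64.2811224875129 z [ 0.0019  0.0023 -1.    ] w 0.01557428408759446 F [ 0.2863 -0.448   6.2297] T [-0.1987 -0.0822 -0.0039]
units shift [-0.0327 -0.0391  0.0452] turn [-0.0099 -0.0338 11.9962]
```

Request:
carry_out(
  commands=[
    [[255, 0, 0, 0, 0, 0, 1.2], [255, 0, 0, 0.01, 0, 0, 2.4], [255, 0, 0, 0.01, 0, 0, 3.6], [255, 0, 0, 0.01, 0, 0, 4.8], [255, 0, 0, 0.01, 0, 0, 6], [255, 0, 0, 0.01, 0, 0, 7.2], [255, 0, 0, 0.01, 0, 0, 8.4], [255, 0, 0, 0.01, 0, 0, 8.4]],
  ],
)

```text
time: 23.4
ee_pos: [0.5947, 0.1948, 0.0104]
eef_rot: [0.981, 0.192, 0.002, -0.001]
ft_force: [0.4, -1.4, 4.9]
width: 0.0156
```

Run:
```python
from plan import *
plan((.5926,.1945,.009),4.3)
```

```text
now 23.4 [0.5947 0.1948 0.0104] yaw 22.18696495593409 z [ 0.0036  0.0023 -1.    ] w 0.015598798914179327 F [ 0.3918 -1.3915  4.861 ] T [-0.197  -0.0459 -0.    ]
units shift [-0.0829 -0.0223  0.0554] turn [-0.016  -0.0466  3.5774]
```

Request:
carry_out(
  commands=[
    [[255, -0.02, 0, 0.02, 0, 0, 1.2], [255, -0.04, -0.01, 0.02, 0, 0, 2.4], [255, -0.06, -0.01, 0.02, 0, 0, 3.5], [255, -0.06, -0.01, 0.04, 0, 0, 3.5], [255, -0.06, -0.01, 0.08, 0, 0, 3.5], [255, -0.06, -0.01, 0.12, 0, 0, 3.5], [255, -0.06, -0.01, 0.12, 0, 0, 3.5]],
  ],
)

```text
time: 24.28
ee_pos: [0.5945, 0.1946, 0.009]
eef_rot: [0.999, 0.041, 0.003, -0.002]
ft_force: [-3.5, -1.7, 16.2]
width: 0.0157
```

Run:
```python
from plan import *
cv2.imwrite("pics/side15.png",r.camera("side"));cv2.imwrite("pics/top15.png",r.camera("top"))
plan((.5926,.1945,.009),4.3)
crop("pics/side15.png","pics/x15.png",240,140,140,105,5)
crop("pics/top15.png","pics/x15t.png",210,170,110,120,5)
```

```text
now 24.375 [0.5946 0.1946 0.009 ] yaw 4.672918637915291 z [ 0.006   0.0033 -1.    ] w 0.016034112422287215 F [-3.4411 -0.635  16.1635] T [-0.4853  0.827  -0.0639]
units shift [-0.0786 -0.0039  0.0014] turn [-0.0327 -0.0714  0.0747]
```

View pics/x15.png

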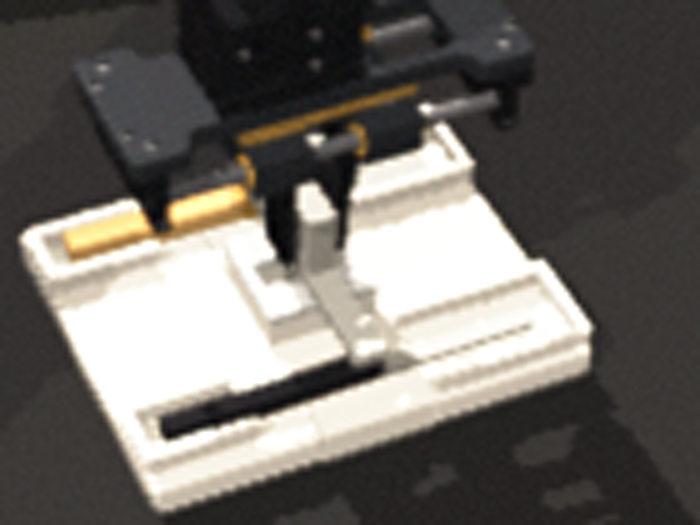

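View pics/x15t.png

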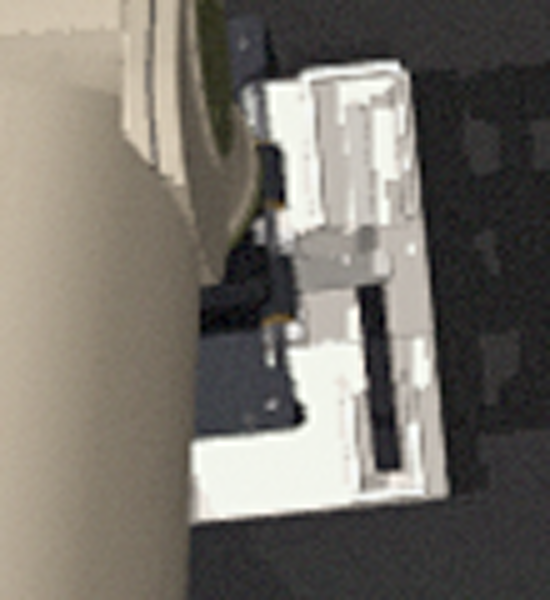

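Run:
```python
from h import *
crop("pics/side15.png","pics/x16.png",285,165,45,50,12)
```

```text
(no output)
```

View pics/x16.png

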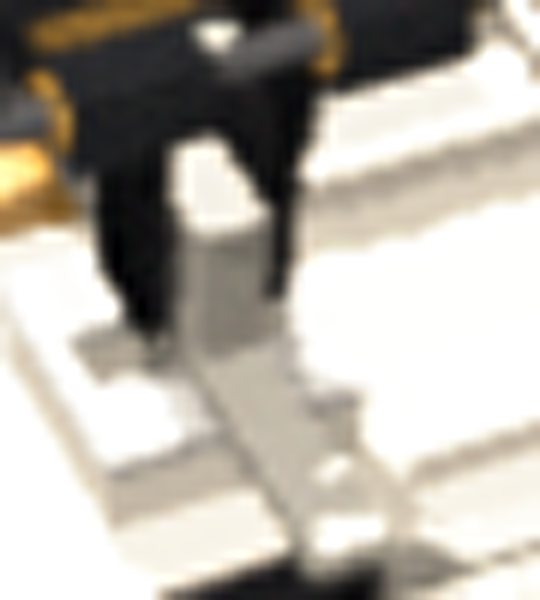

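Run:
```python
from m import *
np.set_printoptions(precision=4,suppress=True)
a=cc("side",285,165,12,[(191,237),(270,212)],.078);m=a.mean(0);print(a,m,"centre",m+.02*np.array([-np.sin(.075),np.cos(.075)]))
# fin front bottom edge meets bar top z=.044
a=cc("side",285,165,12,[(192,357),(285,340)],.044);m=a.mean(0);print(a,m,"centre",m+.02*np.array([-np.sin(.075),np.cos(.075)]))
a=cc("side",285,165,12,[(300,555),(400,505)],.044);m=a.mean(0);print("bar end",a,m,"centre",m+.075*np.array([-np.sin(.075),np.cos(.075)]))
```

```text
[[0.5896 0.1759]
 [0.6062 0.1775]] [0.5979 0.1767] centre [0.5964 0.1966]
[[0.5908 0.1779]
 [0.6095 0.1765]] [0.6001 0.1772] centre [0.5986 0.1972]
bar end [[0.5924 0.1212]
 [0.6149 0.1273]] [0.6037 0.1243] centre [0.5981 0.199 ]
```

Run:
```python
from h import *
crop("pics/top15.png","pics/x17.png",262,205,36,36,15)
```

```text
(no output)
```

View pics/x17.png

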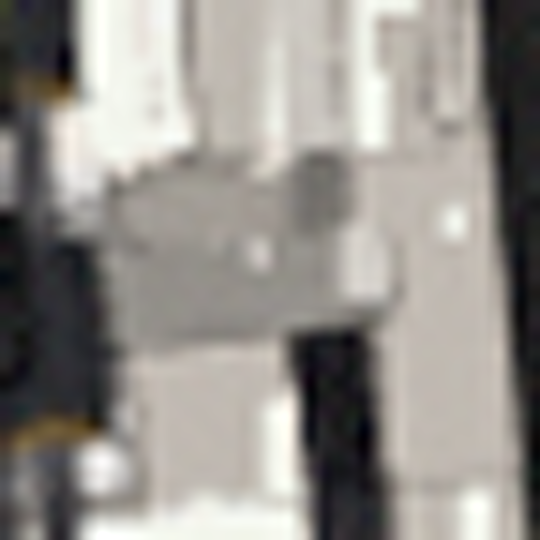

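Run:
```python
from m import *
np.set_printoptions(precision=4,suppress=True)
p=cc("top",262,205,15,[(260,338),(130,350),(385,326),(395,270)],.044);print(p)
# lower edge is at tray x = -8mm : tray x coordinate relative to socket top estimate
ex=np.array([np.cos(.075),np.sin(.075)]);ey=np.array([-ex[1],ex[0]])
s=np.array([.5907,.1957])
for q in p: print((q-s)@ex*1000,(q-s)@ey*1000)
# side, same
s2=np.array([.5929,.1915])
q=cc("side",285,165,12,[(192,357),(300,555)],.044)
for a in q: print("side left edge",(a-s2)@ex*1000,(a-s2)@ey*1000)
```

```text
[[0.5885 0.1433]
 [0.5871 0.1646]
 [0.5899 0.1229]
 [0.5992 0.1212]]
-6.132505774796285 -52.053947979487745
-5.933593080929942 -30.708931629989923
-6.246894770294226 -72.57307140683109
2.9115634760640225 -74.97765379582508
side left edge -3.161235405775328 -13.381505863169046
side left edge -5.7457179697346685 -70.08084963458846
```

The top view puts the bar about 2 mm towards +x off the socket axis, and the side view puts it 2–5 mm off. The slot is free in that direction, so I'll ease the push, shift −2.5 mm and press home again.

Request:
carry_out(
  commands=[
    [[255, 0, 0, -0.02, 0, -0.05, 0.05], [255, -0.06, 0, -0.02, 0, -0.05, 0.05], [255, -0.12, 0, -0.02, 0, -0.05, 0.05], [255, -0.12, 0, 0, 0, -0.05, 0.05], [255, -0.12, 0, 0.04, 0, -0.05, 0.05], [255, -0.12, 0, 0.06, 0, -0.05, 0.05], [255, -0.12, 0, 0.06, 0, -0.05, 0.05]],
  ],
)

```text
time: 25.25
ee_pos: [0.5938, 0.1945, 0.0091]
eef_rot: [0.999, 0.039, 0.003, -0.002]
ft_force: [1.1, 0.5, 11.3]
width: 0.0157
```

Run:
```python
from plan import *
cv2.imwrite("pics/side16.png",r.camera("side"));cv2.imwrite("pics/top16.png",r.camera("top"))
plan((.592,.1945,.009),4.3)
a=cv2.imread("pics/side16.png")[140:245,240:380];a=cv2.resize(a,None,fx=3,fy=3,interpolation=cv2.INTER_CUBIC)
b=cv2.imread("pics/top16.png")[205:241,262:298];b=cv2.resize(b,(315,315),interpolation=cv2.INTER_CUBIC)
cv2.imwrite("pics/x18.png",np.hstack([a,b]))
```

```text
now 25.35 [0.5938 0.1945 0.0091] yaw 4.410597903474106 z [ 0.006  0.004 -1.   ] w 0.015487095496144894 F [ 1.7414 -0.5363 11.0685] T [-0.2447 -0.3652 -0.0329]
units shift [-0.0728 -0.0046  0.0043] turn [-0.0406 -0.0718  0.0222]
```

View pics/x18.png

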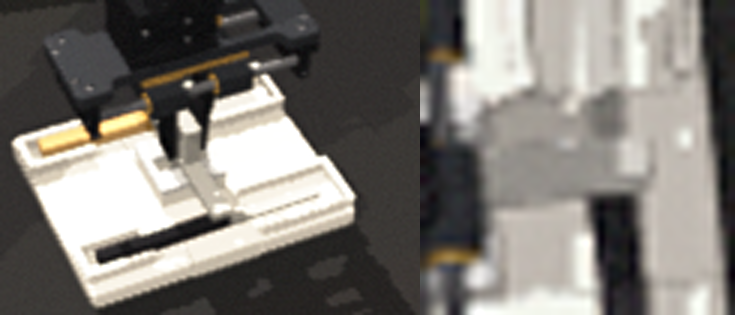

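Request:
carry_out(
  commands=[
    [[255, 0, 0, -0.04, 0, -0.07, 0], [255, -0.1, 0, -0.04, 0, -0.07, 0], [255, -0.14, 0, -0.04, 0, -0.07, 0], [255, -0.14, 0, -0.04, 0, -0.07, 0], [255, -0.14, 0, -0.04, 0, -0.07, 0]],
  ],
)

```text
time: 25.98
ee_pos: [0.5923, 0.1944, 0.0111]
eef_rot: [0.999, 0.038, 0.002, -0.002]
ft_force: [3.5, -0.2, 5.5]
width: 0.0155
```

Run:
```python
from plan import *
plan((.592,.1945,.009),4.3)
```

```text
now 25.975 [0.5923 0.1944 0.0111] yaw 4.402688503055684 z [ 0.0039  0.0042 -1.    ] w 0.015471682196224931 F [ 3.5421 -0.1697  5.5206] T [-0.0969 -0.8817  0.0322]
units shift [-0.0133 -0.0047  0.085 ] turn [-0.0447 -0.0483  0.0206]
```

Request:
carry_out(
  commands=[
    [[255, -0.02, 0, 0.05, 0, -0.03, 0], [255, -0.03, 0, 0.1, 0, -0.03, 0], [255, -0.03, 0, 0.15, 0, -0.03, 0], [255, -0.03, 0, 0.15, 0, -0.03, 0], [255, -0.03, 0, 0.15, 0, -0.03, 0], [255, -0.03, 0, 0.15, 0, -0.03, 0]],
  ],
)

```text
time: 26.72
ee_pos: [0.5925, 0.1946, 0.009]
eef_rot: [0.999, 0.038, 0.001, -0.002]
ft_force: [-5.2, -1.5, 18.6]
width: 0.0155
```

Run:
```python
from plan import *
cv2.imwrite("pics/side17.png",r.camera("side"));cv2.imwrite("pics/top17.png",r.camera("top"))
plan((.592,.1945,.009),4.3)
crop("pics/top17.png","pics/x19.png",262,205,36,36,15)
crop("pics/side17.png","pics/x20.png",285,165,45,50,12)
```

```text
now 26.825 [0.5925 0.1946 0.0091] yaw 4.399483461836709 z [ 0.0028  0.0052 -1.    ] w 0.015384779771446335 F [-6.0636 -1.2175 18.2063] T [-0.5558  1.3784 -0.0841]
units shift [-0.0202  0.0007  0.0024] turn [-0.0564 -0.0368  0.02  ]
```

View pics/x19.png

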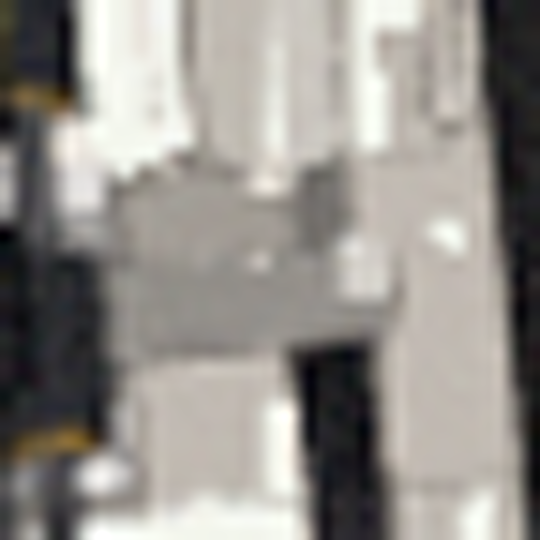

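View pics/x20.png

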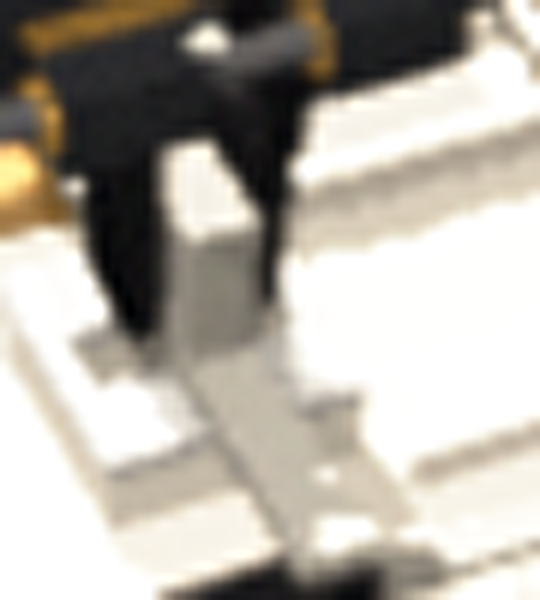

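The bar's lower edge is now at crop (260,350), 8 mm to −x of the socket line, so the retainer is centred in the top view. It sits at its home height with an 18 N push. Handing in.

Run:
```python
from plan import *
s=r.read_state();print(s["time"],s["ee_pos"],s["ft_force"],s["width"])
print(r.close_job())
```

```text
26.825 [0.5925 0.1946 0.0091] [-6.0636 -1.2175 18.2063] 0.015384779771446335
the job is handed in; nothing more can be done
None
```

I laid the spatula flat in the empty compartment, blade in the wide end, and let go of it. I then put the retainer in the socket, pushed it home, turned it a quarter turn clockwise, and handed in at 26.8 s still gripping and pressing it. `close_job` gives no verdict, so what follows rests on my own last readings.

**Last readings:**
- **Retainer height:** the reported z of 0.0091 matches the fully-home height worked out from the cradle, so the plunger is inferred, not read, to be at about 10 mm.
- **Push and grip:** the push on the tool is about 18 N, and the jaws are closed on the 16 mm fin with the grip set to 50 N.
- **Turn and tilt:** the tool turned 90.0 degrees between push-in and the end, and it is within 0.01 rad of vertical.
- **Spatula:** in the top view after release it lay inside its walls. In later side views the handle was in the same place.

**What failed or disagreed:**
- **Tool height:** the fingertips sit about 37 mm higher than the reported TCP. My first close went over the top of the handle without touching it. I found the offset from the pictures and a bench touch of about 23 N, and used it from then on.
- **Cameras:** the top and side views differ by 2 to 4 mm, so I moved by measured differences instead of absolute positions.
- **Retainer centring:** after the turn, the retainer was about 2 mm off the socket axis by the top view and 2 to 5 mm by the side view. I shifted it about 2 mm. The top view then showed it centred; I did not re-measure the side view, so 1 to 3 mm could remain there against the 5 mm limit.

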